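# Shim the gap under the portal beam until snug

### The job

Pull the cabinet's drawer out to its stop, then take the brass shims from it and slide them one after another, plate first and flat, all the way home into the gap under the green beam of the small portal, until the gap is so full that no further shim would go in. Then press the red feeler button on the beam down firmly until it stops on the shims as a check, and finally push the drawer fully shut with all the unused shims inside it. Leave the multimeter, the tape and the marker where they are.

Things in the scene. Friction and masses are not known exactly. Their poses are not given: they have to be found in the camera images.
- cabinet: low blue steel cabinet standing on the bench, 180 x 390 x 80 mm (x, y, z), fixed. Origin: centre of its underside; its front (where the grey drawer comes out) faces its own -x, 90 mm from the origin.
- drawer (a joint): how far the drawer is pulled out along the cabinet's -x, m: 0 shut, 0.152 at its stop. It slides with about 2.5 N of friction and stays where it is left.
- drawer_handle (a point): middle of the drawer's steel bar handle: a round bar 10 mm thick and 90 mm long along the cabinet's y, 35 mm in front of the drawer front, 50 mm above the bench. The cabinet's top is 30 mm higher, the drawer front's top 20 mm higher.
- drawer_in (a point): centre of the drawer's inner floor, 12 mm above the bench; axes as the cabinet's. Inside 136 x 356 mm (x, y); side and rear walls 26 mm above the floor, front wall 50 mm. Low dividers (10 mm, in the rear half only) make five wells at y = -120, -60, 0, 60, 120 mm; a shim in its well lies flat, plate centre at x = +35 mm, tab toward the front (-x). At the stop the shims are clear of the cabinet.
- shim_0: brass shim 10 mm thick (five alike; four or five are there, each flat in a well of the drawer at the start; None if absent): a plate 56 x 56 mm with a tab 22 mm wide and 70 mm long to grip. Origin: centre of the square plate, mid thickness; the tab runs along its own -x, 28 to 98 mm from the origin; z is across the thickness (either face may be up). 110 g, balance point about 20 mm toward the tab.
- shim_1: brass shim 10 mm thick (five alike; four or five are there, each flat in a well of the drawer at the start; None if absent): a plate 56 x 56 mm with a tab 22 mm wide and 70 mm long to grip. Origin: centre of the square plate, mid thickness; the tab runs along its own -x, 28 to 98 mm from the origin; z is across the thickness (either face may be up). 110 g, balance point about 20 mm toward the tab.
- shim_2: brass shim 10 mm thick (five alike; four or five are there, each flat in a well of the drawer at the start; None if absent): a plate 56 x 56 mm with a tab 22 mm wide and 70 mm long to grip. Origin: centre of the square plate, mid thickness; the tab runs along its own -x, 28 to 98 mm from the origin; z is across the thickness (either face may be up). 110 g, balance point about 20 mm toward the tab.
- shim_3: brass shim 10 mm thick (five alike; four or five are there, each flat in a well of the drawer at the start; None if absent): a plate 56 x 56 mm with a tab 22 mm wide and 70 mm long to grip. Origin: centre of the square plate, mid thickness; the tab runs along its own -x, 28 to 98 mm from the origin; z is across the thickness (either face may be up). 110 g, balance point about 20 mm toward the tab.
- shim_4: brass shim 10 mm thick (five alike; four or five are there, each flat in a well of the drawer at the start; None if absent): a plate 56 x 56 mm with a tab 22 mm wide and 70 mm long to grip. Origin: centre of the square plate, mid thickness; the tab runs along its own -x, 28 to 98 mm from the origin; z is across the thickness (either face may be up). 110 g, balance point about 20 mm toward the tab.
- portal: steel portal fixed on the bench: base plate 8 mm thick (x -63 to +37 mm), side posts 64 mm apart inside, back stop (face at x = +29 mm), green beam 14 mm thick over the gap; beam and posts x -16 to +37 mm. Origin: on the bench under the plate centre of a shim fully home. The open side faces its -x: shims enter along +x, tab toward -x, flat on one another.
- gap_roof (a point): underside of the green beam above the portal's origin, 62 mm above the bench, 54 mm above the base plate. When the gap is snug 4 mm stays free above the top shim.
- riser_thin: grey riser block 78 x 62 mm, 10 mm thick, heavy (1.2 kg), lying on the base plate in the gap, where it stays; the shims lie on it. None if absent: exactly one of the two risers is there. Origin: centre of its underside below the home shim plate's centre.
- riser_thick: the same riser, but 20 mm thick. None if absent.
- feeler_top (a point): top of the red feeler button, 24 mm across, on the green beam at x = +6 mm of the portal; 106.5 mm above the bench when up. It pushes a 10 mm steel pin straight down through the beam.
- feeler (a joint): how far the feeler button is pressed, m: 0 up (the pin's end is flush with the beam's underside), at most 0.020. A spring of 1.5 N rising to 3.5 N pushes it back up; it stops early when the pin meets a shim, so the travel tells the free height left: about 0.004 when snug, 0.014 if one shim is missing.
- multimeter: yellow and black multimeter lying on the bench, 138 x 68 x 44 mm; leave alone.
- elec_tape: roll of black tape, 59 mm across, 19 mm high; leave alone.
- marker: black and white marker lying on the bench, 135 mm long; leave alone.

How it is judged (in metres and radians):
On the way, in this order (a step that is already met when the one before it is completed fails the run):
1. the drawer is pulled out to its stop (value of joint drawer above 0.147 m), for 0.2 s.
2. a first shim lies home in the gap, let go (((x of shim_0 in the frame of portal between -0.009 and 0.006 m and y of shim_0 in the frame of portal between -0.008 and 0.008 m and z of shim_0 in the frame of portal between 0.02 and 0.062 m and angle between the z axis of shim_0 and the z axis of portal, either way round below 0.08 rad and angle between the x axis of shim_0 and the x axis of portal, either way round below 0.25 rad and linear speed of shim_0 below 0.02 m/s) or (x of shim_1 in the frame of portal between -0.009 and 0.006 m and y of shim_1 in the frame of portal between -0.008 and 0.008 m and z of shim_1 in the frame of portal between 0.02 and 0.062 m and angle between the z axis of shim_1 and the z axis of portal, either way round below 0.08 rad and angle between the x axis of shim_1 and the x axis of portal, either way round below 0.25 rad and linear speed of shim_1 below 0.02 m/s) or (x of shim_2 in the frame of portal between -0.009 and 0.006 m and y of shim_2 in the frame of portal between -0.008 and 0.008 m and z of shim_2 in the frame of portal between 0.02 and 0.062 m and angle between the z axis of shim_2 and the z axis of portal, either way round below 0.08 rad and angle between the x axis of shim_2 and the x axis of portal, either way round below 0.25 rad and linear speed of shim_2 below 0.02 m/s) or (x of shim_3 in the frame of portal between -0.009 and 0.006 m and y of shim_3 in the frame of portal between -0.008 and 0.008 m and z of shim_3 in the frame of portal between 0.02 and 0.062 m and angle between the z axis of shim_3 and the z axis of portal, either way round below 0.08 rad and angle between the x axis of shim_3 and the x axis of portal, either way round below 0.25 rad and linear speed of shim_3 below 0.02 m/s) or (x of shim_4 in the frame of portal between -0.009 and 0.006 m and y of shim_4 in the frame of portal between -0.008 and 0.008 m and z of shim_4 in the frame of portal between 0.02 and 0.062 m and angle between the z axis of shim_4 and the z axis of portal, either way round below 0.08 rad and angle between the x axis of shim_4 and the x axis of portal, either way round below 0.25 rad and linear speed of shim_4 below 0.02 m/s)) and contact force between the fingers and shim_0 below 0.3 N and contact force between the fingers and shim_1 below 0.3 N and contact force between the fingers and shim_2 below 0.3 N and contact force between the fingers and shim_3 below 0.3 N and contact force between the fingers and shim_4 below 0.3 N), for 0.2 s.
3. the gap is snug: the top shim lies home less than a shim's thickness under the beam, and no shim is held (((x of shim_0 in the frame of portal between -0.009 and 0.006 m and y of shim_0 in the frame of portal between -0.008 and 0.008 m and z of shim_0 in the frame of portal between 0.02 and 0.062 m and angle between the z axis of shim_0 and the z axis of portal, either way round below 0.08 rad and angle between the x axis of shim_0 and the x axis of portal, either way round below 0.25 rad and linear speed of shim_0 below 0.02 m/s and z of shim_0 in the frame of gap_roof above -0.0135 m) or (x of shim_1 in the frame of portal between -0.009 and 0.006 m and y of shim_1 in the frame of portal between -0.008 and 0.008 m and z of shim_1 in the frame of portal between 0.02 and 0.062 m and angle between the z axis of shim_1 and the z axis of portal, either way round below 0.08 rad and angle between the x axis of shim_1 and the x axis of portal, either way round below 0.25 rad and linear speed of shim_1 below 0.02 m/s and z of shim_1 in the frame of gap_roof above -0.0135 m) or (x of shim_2 in the frame of portal between -0.009 and 0.006 m and y of shim_2 in the frame of portal between -0.008 and 0.008 m and z of shim_2 in the frame of portal between 0.02 and 0.062 m and angle between the z axis of shim_2 and the z axis of portal, either way round below 0.08 rad and angle between the x axis of shim_2 and the x axis of portal, either way round below 0.25 rad and linear speed of shim_2 below 0.02 m/s and z of shim_2 in the frame of gap_roof above -0.0135 m) or (x of shim_3 in the frame of portal between -0.009 and 0.006 m and y of shim_3 in the frame of portal between -0.008 and 0.008 m and z of shim_3 in the frame of portal between 0.02 and 0.062 m and angle between the z axis of shim_3 and the z axis of portal, either way round below 0.08 rad and angle between the x axis of shim_3 and the x axis of portal, either way round below 0.25 rad and linear speed of shim_3 below 0.02 m/s and z of shim_3 in the frame of gap_roof above -0.0135 m) or (x of shim_4 in the frame of portal between -0.009 and 0.006 m and y of shim_4 in the frame of portal between -0.008 and 0.008 m and z of shim_4 in the frame of portal between 0.02 and 0.062 m and angle between the z axis of shim_4 and the z axis of portal, either way round below 0.08 rad and angle between the x axis of shim_4 and the x axis of portal, either way round below 0.25 rad and linear speed of shim_4 below 0.02 m/s and z of shim_4 in the frame of gap_roof above -0.0135 m)) and contact force between the fingers and shim_0 below 0.3 N and contact force between the fingers and shim_1 below 0.3 N and contact force between the fingers and shim_2 below 0.3 N and contact force between the fingers and shim_3 below 0.3 N and contact force between the fingers and shim_4 below 0.3 N), for 0.2 s.
4. the feeler button is pressed firmly (over 3 N) until it stops on the shims (((x of shim_0 in the frame of portal between -0.009 and 0.006 m and y of shim_0 in the frame of portal between -0.008 and 0.008 m and z of shim_0 in the frame of portal between 0.02 and 0.062 m and angle between the z axis of shim_0 and the z axis of portal, either way round below 0.08 rad and angle between the x axis of shim_0 and the x axis of portal, either way round below 0.25 rad and linear speed of shim_0 below 0.02 m/s and z of shim_0 in the frame of gap_roof above -0.0135 m) or (x of shim_1 in the frame of portal between -0.009 and 0.006 m and y of shim_1 in the frame of portal between -0.008 and 0.008 m and z of shim_1 in the frame of portal between 0.02 and 0.062 m and angle between the z axis of shim_1 and the z axis of portal, either way round below 0.08 rad and angle between the x axis of shim_1 and the x axis of portal, either way round below 0.25 rad and linear speed of shim_1 below 0.02 m/s and z of shim_1 in the frame of gap_roof above -0.0135 m) or (x of shim_2 in the frame of portal between -0.009 and 0.006 m and y of shim_2 in the frame of portal between -0.008 and 0.008 m and z of shim_2 in the frame of portal between 0.02 and 0.062 m and angle between the z axis of shim_2 and the z axis of portal, either way round below 0.08 rad and angle between the x axis of shim_2 and the x axis of portal, either way round below 0.25 rad and linear speed of shim_2 below 0.02 m/s and z of shim_2 in the frame of gap_roof above -0.0135 m) or (x of shim_3 in the frame of portal between -0.009 and 0.006 m and y of shim_3 in the frame of portal between -0.008 and 0.008 m and z of shim_3 in the frame of portal between 0.02 and 0.062 m and angle between the z axis of shim_3 and the z axis of portal, either way round below 0.08 rad and angle between the x axis of shim_3 and the x axis of portal, either way round below 0.25 rad and linear speed of shim_3 below 0.02 m/s and z of shim_3 in the frame of gap_roof above -0.0135 m) or (x of shim_4 in the frame of portal between -0.009 and 0.006 m and y of shim_4 in the frame of portal between -0.008 and 0.008 m and z of shim_4 in the frame of portal between 0.02 and 0.062 m and angle between the z axis of shim_4 and the z axis of portal, either way round below 0.08 rad and angle between the x axis of shim_4 and the x axis of portal, either way round below 0.25 rad and linear speed of shim_4 below 0.02 m/s and z of shim_4 in the frame of gap_roof above -0.0135 m)) and value of joint feeler between 0.002 and 0.008 m and contact force between the fingers and portal above 3 N), for 0.2 s.
At the end, for the whole second after the job is handed in: The top shim in the gap lies home (flat, within 9 mm of the back stop position, straight within 0.25 rad) with less than one shim's thickness free under the beam; every shim is either home in the gap or inside the drawer; the drawer is shut within 6 mm, the feeler is up and everything is at rest (((x of shim_0 in the frame of portal between -0.009 and 0.006 m and y of shim_0 in the frame of portal between -0.008 and 0.008 m and z of shim_0 in the frame of portal between 0.02 and 0.062 m and angle between the z axis of shim_0 and the z axis of portal, either way round below 0.08 rad and angle between the x axis of shim_0 and the x axis of portal, either way round below 0.25 rad and linear speed of shim_0 below 0.02 m/s and z of shim_0 in the frame of gap_roof above -0.0135 m) or (x of shim_1 in the frame of portal between -0.009 and 0.006 m and y of shim_1 in the frame of portal between -0.008 and 0.008 m and z of shim_1 in the frame of portal between 0.02 and 0.062 m and angle between the z axis of shim_1 and the z axis of portal, either way round below 0.08 rad and angle between the x axis of shim_1 and the x axis of portal, either way round below 0.25 rad and linear speed of shim_1 below 0.02 m/s and z of shim_1 in the frame of gap_roof above -0.0135 m) or (x of shim_2 in the frame of portal between -0.009 and 0.006 m and y of shim_2 in the frame of portal between -0.008 and 0.008 m and z of shim_2 in the frame of portal between 0.02 and 0.062 m and angle between the z axis of shim_2 and the z axis of portal, either way round below 0.08 rad and angle between the x axis of shim_2 and the x axis of portal, either way round below 0.25 rad and linear speed of shim_2 below 0.02 m/s and z of shim_2 in the frame of gap_roof above -0.0135 m) or (x of shim_3 in the frame of portal between -0.009 and 0.006 m and y of shim_3 in the frame of portal between -0.008 and 0.008 m and z of shim_3 in the frame of portal between 0.02 and 0.062 m and angle between the z axis of shim_3 and the z axis of portal, either way round below 0.08 rad and angle between the x axis of shim_3 and the x axis of portal, either way round below 0.25 rad and linear speed of shim_3 below 0.02 m/s and z of shim_3 in the frame of gap_roof above -0.0135 m) or (x of shim_4 in the frame of portal between -0.009 and 0.006 m and y of shim_4 in the frame of portal between -0.008 and 0.008 m and z of shim_4 in the frame of portal between 0.02 and 0.062 m and angle between the z axis of shim_4 and the z axis of portal, either way round below 0.08 rad and angle between the x axis of shim_4 and the x axis of portal, either way round below 0.25 rad and linear speed of shim_4 below 0.02 m/s and z of shim_4 in the frame of gap_roof above -0.0135 m)) and ((x of shim_0 in the frame of portal between -0.009 and 0.006 m and y of shim_0 in the frame of portal between -0.008 and 0.008 m and z of shim_0 in the frame of portal between 0.02 and 0.062 m and angle between the z axis of shim_0 and the z axis of portal, either way round below 0.08 rad and angle between the x axis of shim_0 and the x axis of portal, either way round below 0.25 rad and linear speed of shim_0 below 0.02 m/s) or (x of shim_0 in the frame of drawer_in between -0.065 and 0.065 m and y of shim_0 in the frame of drawer_in between -0.17 and 0.17 m and z of shim_0 in the frame of drawer_in between 0 and 0.03 m)) and ((x of shim_1 in the frame of portal between -0.009 and 0.006 m and y of shim_1 in the frame of portal between -0.008 and 0.008 m and z of shim_1 in the frame of portal between 0.02 and 0.062 m and angle between the z axis of shim_1 and the z axis of portal, either way round below 0.08 rad and angle between the x axis of shim_1 and the x axis of portal, either way round below 0.25 rad and linear speed of shim_1 below 0.02 m/s) or (x of shim_1 in the frame of drawer_in between -0.065 and 0.065 m and y of shim_1 in the frame of drawer_in between -0.17 and 0.17 m and z of shim_1 in the frame of drawer_in between 0 and 0.03 m)) and ((x of shim_2 in the frame of portal between -0.009 and 0.006 m and y of shim_2 in the frame of portal between -0.008 and 0.008 m and z of shim_2 in the frame of portal between 0.02 and 0.062 m and angle between the z axis of shim_2 and the z axis of portal, either way round below 0.08 rad and angle between the x axis of shim_2 and the x axis of portal, either way round below 0.25 rad and linear speed of shim_2 below 0.02 m/s) or (x of shim_2 in the frame of drawer_in between -0.065 and 0.065 m and y of shim_2 in the frame of drawer_in between -0.17 and 0.17 m and z of shim_2 in the frame of drawer_in between 0 and 0.03 m)) and ((x of shim_3 in the frame of portal between -0.009 and 0.006 m and y of shim_3 in the frame of portal between -0.008 and 0.008 m and z of shim_3 in the frame of portal between 0.02 and 0.062 m and angle between the z axis of shim_3 and the z axis of portal, either way round below 0.08 rad and angle between the x axis of shim_3 and the x axis of portal, either way round below 0.25 rad and linear speed of shim_3 below 0.02 m/s) or (x of shim_3 in the frame of drawer_in between -0.065 and 0.065 m and y of shim_3 in the frame of drawer_in between -0.17 and 0.17 m and z of shim_3 in the frame of drawer_in between 0 and 0.03 m)) and ((x of shim_4 in the frame of portal between -0.009 and 0.006 m and y of shim_4 in the frame of portal between -0.008 and 0.008 m and z of shim_4 in the frame of portal between 0.02 and 0.062 m and angle between the z axis of shim_4 and the z axis of portal, either way round below 0.08 rad and angle between the x axis of shim_4 and the x axis of portal, either way round below 0.25 rad and linear speed of shim_4 below 0.02 m/s) or (x of shim_4 in the frame of drawer_in between -0.065 and 0.065 m and y of shim_4 in the frame of drawer_in between -0.17 and 0.17 m and z of shim_4 in the frame of drawer_in between 0 and 0.03 m)) and value of joint drawer below 0.006 m and value of joint feeler below 0.002 m and linear speed of each of shim_0, shim_1, shim_2, shim_3, shim_4 below 0.02 m/s); the robot touches nothing.
It fails at once if the multimeter is pushed more than 30 mm away (distance of multimeter from where it was at the start of the episode above 0.03 m).
It fails at once if the tape is pushed more than 30 mm away (distance of elec_tape from where it was at the start of the episode above 0.03 m).
It fails at once if the marker is pushed more than 30 mm away (distance of marker from where it was at the start of the episode above 0.03 m).
Of shim_0, shim_1, shim_2, shim_3, shim_4 only 4 to 5 are there at a start; the rules pass over those that are not, and their reading is None.
Of riser_thin, riser_thick only 1 to 1 are there at a start; the rules pass over those that are not, and their reading is None.
At some moment in a run one of shim_0, shim_1, shim_2, shim_3, shim_4 may be knocked a few centimetres aside while the robot is not near it.
Once in a run the grip may slacken for a moment while it holds something.
It also fails if it takes over 210 s, if anything falls off the work surface, if the arm or the gripper's body presses on something with over 40 N, if the wrist force passes 120 N, or if a joint passes its speed limit or range.

### The arm

A 6-joint arm with a two-finger parallel gripper is mounted at the origin on a cart in front of the work surface, level with it; the furniture and walls round the work are solid. World frame = base frame: x ahead of the robot, y to its left, z up, the work surface at z = 0. Lengths are in mm, angles in rad, forces in N, time in s.
With the tool pointing down it reaches from about 350 to 725 mm from the base axis. Payload 4.3 kg.
Tool frame: the origin (TCP) lies midway between the tips of the shut fingers; the grasp point (between the pads) lies 19 mm behind it; z points along the fingers, y is the line along which they close (so a half turn about z gives the same grasp; the last joint's range is limited). The gripper opens to 85 mm and grips with 20 to 120 N. Pads are 22 mm wide; open, the fingers measure 114 mm over their backs; the gripper's body (76 mm by 85 mm) begins 54 mm behind the grasp point. The pads swing forward as they close: fully open they stand 13 mm farther back than shut.
Start: joints at [1.17, 0.377, 0.081, 1.274, 0, 1.46], TCP at [164.87, 550.895, 231.329] pointing down, gripper open.
Joint ranges: [-2.72, 2.72], [-0.84, 1.66], [-1.02, 1.22], [-1.77, 2.12], [-1.37, 1.28], [-3.14, 3.14]. Speed limits (rad/s): [2.57, 2.57, 3.14, 3.14, 3.14, 3.14].

### API

Orientations are given as a unit quaternion [x, y, z, w].
In Python, from plant import arm gives the robot as it stands.
- The arm moves only by the tool move_arm, never from a script. Its argument "rows" is a list of rows, each an object of numbers: "gripper": the closure, from 0 (fully open) to 1 (shut); "x", "y", "z": the shift along the tool's x, y, z in units of 1000 mm (1.0 is 1000 mm); "rx", "ry", "rz": the turn, a rotation vector about the tool's x, y, z in units of 45 degrees (1.0 is 45 degrees). In form: [{"gripper": .., "x": .., "y": .., "z": .., "rx": .., "ry": .., "rz": ..}, ...]. A call has 1 to 20 rows; each row is the pose to reach, as a shift and turn from the pose commanded when the call began, along the tool's axes at that moment; what a row does not reach only later rows make up. A row lasts 1/8 s, in which the tool goes at most 62.5 mm and 10.7 degrees, less where a joint would pass 70% of its speed; a pose out of reach is approached as far as the arm can. A call with a number of a shift or a turn outside -1 to 1 is refused whole. A call with a gripper value outside its range is refused whole. The fingers move at their own pace and stop on an object; "newtons" is the grip in N (left out, the last holds). Time passes only in rows, so rows that repeat a pose let the fingers close. It gives the time, the measured TCP pose, the force, the opening and the grip force at its end, in the units of the state.
- arm.sense(): the state, without advancing time (a new reading comes with each control period).
- arm.capture(name): name is "side" or "top"; returns (picture, depth): 400x640x3 uint8, red, green, blue; 400x640 float32, mm along the optical axis (not along the pixel's ray), 0 where there is no reading.
- arm.camera_model(name): a dict with "intrinsics" (3x3 intrinsics, pixels), "origin" and "attitude" of the camera in the world. Camera axes: x right, y down, z forward; pixel columns grow to the right and rows downward; lengths in mm; the calibration is good to about 2 mm. A picture is of the moment at which its call begins. camera_model takes no time and is no camera call.
- arm.job_done(): hands the job in; it is judged then, once.
The state is a dict: "clock": time; "q": joint angles; "joint_vel": joint speeds; "joint_efforts": joint torques, N m; "tcp_pos": TCP position; "tcp_rot": TCP orientation; "wrist_force": force on the tool from outside, world axes, zero at the start; "torque": the same for the moment, N m; "width": finger opening in mm; "grasp_force": force on a finger pad.
Only numpy, scipy, OpenCV 4.12 (cv2) and the standard library are available. Lean on these libraries where they do the work, as an engineer would, in place of code of your own. Each camera call takes 0.05 s, during which the arm holds its last target. There are 200 camera calls.

## Working session

There is one attempt and no reset: what is moved stays moved. The work goes in short steps, Python scripts to look and compute and a tool call to move; the robot and the scene stay as the last step left them, time stands still between calls to the robot, and variables do not carry over. Pictures are saved under pics/ and viewed, at most 14 in all, crops included, and the job is handed in when it is done.

Besides the shell and the picture viewer there is one more tool, called after "Call:" as name([rows], argument=value, ...), one row to a line, values as JSON. move_arm: Moves the arm, as the interface text tells. Shifts and turns lie within -1 to 1; 1 stands for 1000 mm of shift or 45 degrees of turn. Its arguments: {"type":"object","properties":{"rows":{"type":"array"},"newtons":{"type":"number"}},"required":["rows"]}

```bash
mkdir -p pics; cat > h.py <<'E'
import numpy as np, cv2
from scipy.spatial.transform import Rotation as R
from plant import arm
def cap(name,out=None):
    p,d=arm.capture(name)
    if out: cv2.imwrite('pics/'+out,p[:,:,::-1])
    return p,d
def world(name,d):
    m=arm.camera_model(name);K=np.array(m['intrinsics']);A=np.array(m['attitude'])
    A=R.from_quat(A).as_matrix() if A.size==4 else A
    v,u=np.mgrid[0:d.shape[0],0:d.shape[1]]
    P=np.stack([(u-K[0,2])/K[0,0]*d,(v-K[1,2])/K[1,1]*d,d],-1)
    W=P@A.T+np.array(m['origin']); W[d==0]=np.nan
    return W
E
python3 - <<'E'
from h import *
for n in('top','side'):
    m=arm.camera_model(n);print(m)
    p,d=cap(n,n+'0.png'); np.save(n+'0.npy',world(n,d))
print(arm.sense())
E
```

```text
{'intrinsics': array([[479.31270691,   0.        , 321.90165728],
       [  0.        , 479.31270691, 202.54753555],
       [  0.        ,   0.        ,   1.        ]]), 'origin': array([ 438.1312442 ,   66.33094083, 1443.81799539]), 'attitude': array([-0.70153978,  0.70869816, -0.04489025,  0.05978052])}
{'intrinsics': array([[417.09307421,   0.        , 320.51798195],
       [  0.        , 417.09307421, 198.6097187 ],
       [  0.        ,   0.        ,   1.        ]]), 'origin': array([ 276.164463  , 1024.64745173,  853.88104745]), 'attitude': array([-0.1472399 ,  0.88170345, -0.44122094,  0.07901599])}
{'clock': 0.1, 'q': array([ 1.16972007e+00,  3.78037102e-01,  7.97798279e-02,  1.27445436e+00,
       -4.58955602e-06,  1.46049674e+00]), 'joint_vel': array([-0.00038089, -0.00199611,  0.00324819, -0.00103604,  0.00266738,
        0.00013222]), 'joint_efforts': array([ 1.64844030e-03, -4.64693141e+01,  2.70582390e+01,  1.20563497e-02,
       -7.27857037e-05,  1.17695102e-06]), 'tcp_pos': array([164.60810177, 550.30332254, 230.43533727]), 'tcp_rot': array([ 1.44876612e-01,  9.89449266e-01, -9.27101841e-04, -2.39981405e-04]), 'wrist_force': array([0.47270294, 0.33357685, 0.41218317]), 'torque': array([-0.03252219, -0.01022819, -0.03652549]), 'grasp_force': 0.0, 'width': 85.32952213712436}
```

View pics/top0.png

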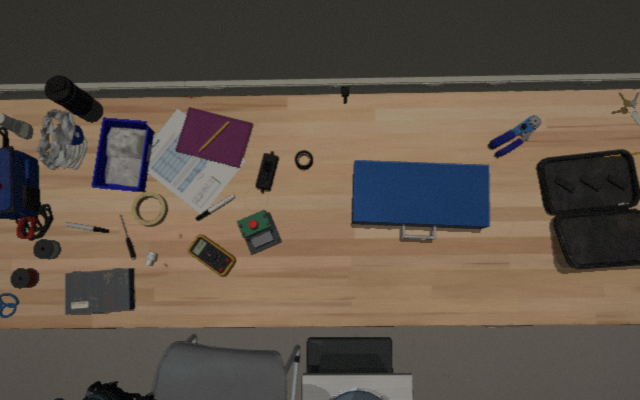

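View pics/side0.png

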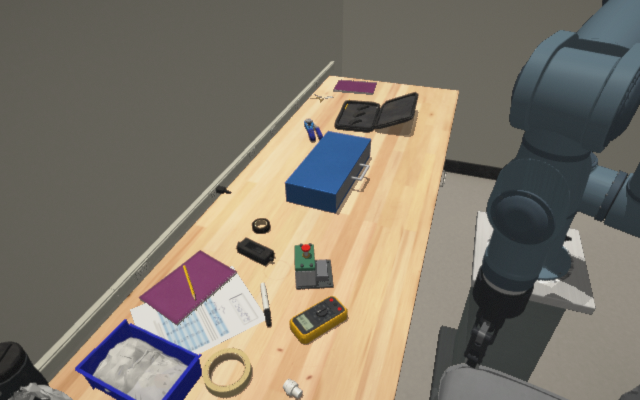

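```bash
python3 - <<'E'
from h import *
p=cv2.imread('pics/top0.png');s=cv2.imread('pics/side0.png')
W=np.load('top0.npy');S=np.load('side0.npy')
a=cv2.resize(p[195:265,220:300],None,fx=5,fy=5,interpolation=cv2.INTER_CUBIC)
b=cv2.resize(s[230:300,280:350],(400,350),interpolation=cv2.INTER_CUBIC)
cv2.imwrite('pics/crop.png',np.hstack([a,b]))
def rep(n,W,m):
    P=W[m];P=P[~np.isnan(P[:,0])]
    r=cv2.minAreaRect(P[:,:2].astype(np.float32));print(n,len(P),'zmed',np.median(P[:,2]),r)
hsv=cv2.cvtColor(p,cv2.COLOR_BGR2HSV);h,sa,v=cv2.split(hsv)
yy,xx=np.mgrid[0:400,0:640]
rep('cab',W,(W[...,2]>65)&(W[...,2]<95)&(xx>345)&(xx<495)&(yy>155)&(yy<232))
reg=(xx>235)&(xx<285)&(yy>205)&(yy<257)
rep('beam',W,reg&(W[...,2]>62)&(W[...,2]<95))
rep('button',W,reg&(W[...,2]>97))
rep('low',W,reg&(W[...,2]>4)&(W[...,2]<50)); 
rep('riser',W,reg&(W[...,2]>13)&(W[...,2]<50))
rep('handle',W,(W[...,2]>35)&(W[...,2]<62)&(xx>395)&(xx<442)&(yy>229)&(yy<245))
rep('mm',W,(W[...,2]>15)&(xx>180)&(xx<240)&(yy>230)&(yy<280))
rep('bench',W,(xx>290)&(xx<340)&(yy>180)&(yy<260))
S2=(np.mgrid[0:400,0:640]);yy,xx=S2
hs=cv2.cvtColor(s,cv2.COLOR_BGR2HSV)
reg=(xx>285)&(xx<340)&(yy>235)&(yy<292)
rep('Sbut',S,reg&(S[...,2]>97)); rep('Sbeam',S,reg&(S[...,2]>68)&(S[...,2]<82))
rep('Sriser',S,reg&(S[...,2]>13)&(S[...,2]<50));rep('Scab',S,(S[...,2]>70)&(S[...,2]<90)&(hs[...,0]>95)&(hs[...,1]>100)&(xx>280)&(xx<375)&(yy>130)&(yy<210))
E
```

```text
cab 8409 zmed 79.33554503590562 ((668.5060424804688, -190.15316772460938), (390.9859313964844, 181.5140380859375), 87.00994873046875)
beam 511 zmed 75.48900874807259 ((584.9968872070312, 293.0416564941406), (53.710235595703125, 88.12479400634766), 22.783945083618164)
button 58 zmed 106.1394709199061 ((580.9618530273438, 291.2930603027344), (23.621362686157227, 20.638303756713867), 82.41889953613281)
low 696 zmed 11.806028445821767 ((569.1063842773438, 282.62640380859375), (145.64801025390625, 151.43418884277344), 89.40957641601562)
riser 331 zmed 26.80427626833398 ((553.1793823242188, 269.806640625), (73.45390319824219, 117.60020446777344), 51.03665542602539)
handle 146 zmed 52.738895433383846 ((550.6326293945312, -183.309326171875), (98.71647644042969, 23.73370933532715), 89.46935272216797)
mm 1064 zmed 31.1187036221653 ((497.8480529785156, 427.0230712890625), (138.66455078125, 68.5142593383789), 54.75688171386719)
bench 3853 zmed -0.5673074110688958 ((602.6666259765625, 117.88009643554688), (147.73171997070312, 239.39907836914062), 89.423095703125)
Sbut 60 zmed 105.64156401508444 ((581.2192993164062, 291.5892333984375), (21.812423706054688, 24.36865234375), 1.167480230331421)
Sbeam 430 zmed 75.69432252687483 ((584.860595703125, 293.4290466308594), (52.51445388793945, 90.47241973876953), 24.192264556884766)
Sriser 448 zmed 27.63783832702552 ((565.3773803710938, 293.2316589355469), (91.73908996582031, 77.65034484863281), 24.71285629272461)
Scab 2966 zmed 79.76838363410968 ((668.6966552734375, -186.3620147705078), (391.1438293457031, 182.04603576660156), 87.07785034179688)
```

View pics/crop.png

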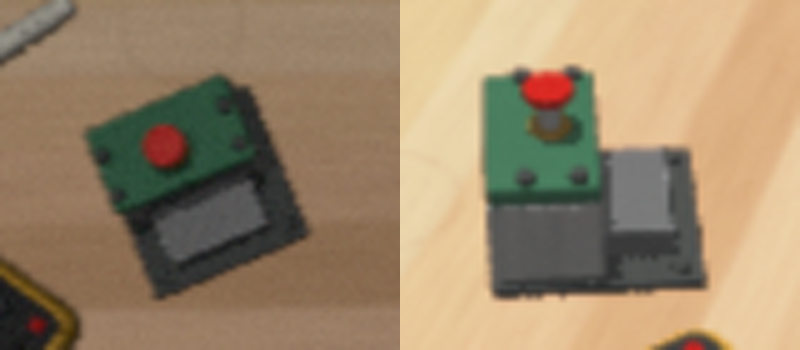

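```bash
cat >> h.py <<'E'
def go(x,y,z,yaw):
    "row values to bring measured TCP to x,y,z (mm), tool x at yaw (deg), pointing down"
    s=arm.sense();Rc=R.from_quat(s['tcp_rot']);a=np.radians(yaw)
    X=np.array([np.cos(a),np.sin(a),0]);Z=np.array([0,0,-1.]);T=R.from_matrix(np.c_[X,np.cross(Z,X),Z])
    d=Rc.inv().apply(np.array([x,y,z])-s['tcp_pos'])/1000;r=np.degrees((Rc.inv()*T).as_rotvec())/45
    print(dict(zip(['x','y','z','rx','ry','rz'],[round(float(v),4) for v in [*d,*r]])),'t',round(s['clock'],2),'w',round(s['width'],1))
E
python3 -c "
from h import *
go(544,-182,130,87)"
```

```text
{'x': -0.5734, 'y': -0.5926, 'z': 0.1014, 'rx': -0.0022, 'ry': 0.0014, 'rz': 1.6964} t 0.1 w 85.3
```

Call:
move_arm([
  {"gripper": 0.6, "x": -0.5734, "y": -0.5926, "z": 0.1, "rx": 0, "ry": 0, "rz": 0.95},
  {"gripper": 0.6, "x": -0.5734, "y": -0.5926, "z": 0.1, "rx": 0, "ry": 0, "rz": 0.95},
  {"gripper": 0.6, "x": -0.5734, "y": -0.5926, "z": 0.1, "rx": 0, "ry": 0, "rz": 0.95},
  {"gripper": 0.6, "x": -0.5734, "y": -0.5926, "z": 0.1, "rx": 0, "ry": 0, "rz": 0.95},
  {"gripper": 0.6, "x": -0.5734, "y": -0.5926, "z": 0.1, "rx": 0, "ry": 0, "rz": 0.95},
  {"gripper": 0.6, "x": -0.5734, "y": -0.5926, "z": 0.1, "rx": 0, "ry": 0, "rz": 0.95},
  {"gripper": 0.6, "x": -0.5734, "y": -0.5926, "z": 0.1, "rx": 0, "ry": 0, "rz": 0.95},
  {"gripper": 0.6, "x": -0.5734, "y": -0.5926, "z": 0.1, "rx": 0, "ry": 0, "rz": 0.95},
  {"gripper": 0.6, "x": -0.5734, "y": -0.5926, "z": 0.1, "rx": 0, "ry": 0, "rz": 0.95},
  {"gripper": 0.6, "x": -0.5734, "y": -0.5926, "z": 0.1, "rx": 0, "ry": 0, "rz": 0.95},
  {"gripper": 0.6, "x": -0.5734, "y": -0.5926, "z": 0.1, "rx": 0, "ry": 0, "rz": 0.95},
  {"gripper": 0.6, "x": -0.5734, "y": -0.5926, "z": 0.1, "rx": 0, "ry": 0, "rz": 0.95},
  {"gripper": 0.6, "x": -0.5734, "y": -0.5926, "z": 0.1, "rx": 0, "ry": 0, "rz": 0.95},
  {"gripper": 0.6, "x": -0.5734, "y": -0.5926, "z": 0.1, "rx": 0, "ry": 0, "rz": 0.95},
  {"gripper": 0.6, "x": -0.5734, "y": -0.5926, "z": 0.1, "rx": 0, "ry": 0, "rz": 0.95},
  {"gripper": 0.6, "x": -0.5734, "y": -0.5926, "z": 0.1, "rx": 0, "ry": 0, "rz": 0.95},
])

```text
clock: 2.1
tcp_pos: [543.3, -179.5, 131.2]
tcp_rot: [0.495, 0.869, 0.0, -0.001]
wrist_force: [-0.0, -0.2, -0.3]
width: 34.4
grasp_force: 0.0
```

```bash
python3 -c "
from h import *
go(544,-182,33,87)"
```

```text
{'x': -0.0027, 'y': -0.0006, 'z': 0.0982, 'rx': -0.0013, 'ry': -0.0019, 'rz': 0.7482} t 2.1 w 34.4
```

Call:
move_arm([
  {"gripper": 0.6, "x": -0.0027, "y": 0, "z": 0, "rx": 0, "ry": 0, "rz": 0.748},
  {"gripper": 0.6, "x": -0.0027, "y": 0, "z": 0, "rx": 0, "ry": 0, "rz": 0.748},
  {"gripper": 0.6, "x": -0.0027, "y": 0, "z": 0, "rx": 0, "ry": 0, "rz": 0.748},
  {"gripper": 0.6, "x": -0.0027, "y": 0, "z": 0, "rx": 0, "ry": 0, "rz": 0.748},
  {"gripper": 0.6, "x": -0.0027, "y": 0, "z": 0.03, "rx": 0, "ry": 0, "rz": 0.748},
  {"gripper": 0.6, "x": -0.0027, "y": 0, "z": 0.05, "rx": 0, "ry": 0, "rz": 0.748},
  {"gripper": 0.6, "x": -0.0027, "y": 0, "z": 0.075, "rx": 0, "ry": 0, "rz": 0.748},
  {"gripper": 0.6, "x": -0.0027, "y": 0, "z": 0.098, "rx": 0, "ry": 0, "rz": 0.748},
  {"gripper": 0.6, "x": -0.0027, "y": 0, "z": 0.098, "rx": 0, "ry": 0, "rz": 0.748},
])

```text
clock: 3.22
tcp_pos: [546.1, -182.6, 39.6]
tcp_rot: [0.724, 0.69, 0.001, 0.002]
wrist_force: [-16.8, 5.0, 40.3]
width: 34.0
grasp_force: 21.5
```

```bash
python3 -c "
from h import *
p,d=cap('top');W=world('top',d)
cv2.imwrite('pics/hd.png',cv2.resize(p[215:260,380:460,::-1],None,fx=8,fy=8,interpolation=cv2.INTER_CUBIC))
go(544,-182,33,87)"
```

```text
{'x': 0.0005, 'y': -0.0022, 'z': 0.0067, 'rx': 0.005, 'ry': 0.0014, 'rz': 0.0044} t 3.27 w 33.9
```

View pics/hd.png

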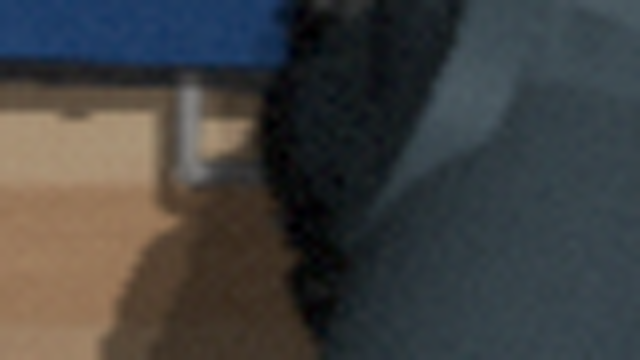

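Call:
move_arm([
  {"gripper": 0.6, "z": -0.05},
  {"gripper": 0.6, "z": -0.06},
])

```text
invalid input
```

```bash
python3 -c "
from h import *
np.set_printoptions(precision=0,suppress=True,linewidth=200)
W=np.load('top0.npy')
for c in (412,418,424): print(np.c_[np.arange(220,246),W[220:246,c]].T)
print(arm.sense()['tcp_pos'])
S=np.load('side0.npy')
m=(S[...,2]>40)&(S[...,2]<62)&(S[...,0]>500)&(S[...,0]<575)&(S[...,1]<-100)&(S[...,1]>-260);P=S[m];print(P[P[:,0].argsort()])
"
```

```text
[[ 220.  221.  222.  223.  224.  225.  226.  227.  228.  229.  230.  231.  232.  233.  234.  235.  236.  237.  238.  239.  240.  241.  242.  243.  244.  245.]
 [ 589.  586.  583.  580.  579.  580.  579.  576.  573.  571.  567.  564.  561.  558.  555.  548.  545.  542.  543.  540.  537.  534.  531.  528.  525.  522.]
 [-162. -163. -161. -161. -166. -171. -175. -175. -175. -176. -174. -175. -174. -174. -174. -165. -165. -165. -173. -173. -173. -173. -173. -173. -173. -173.]
 [  80.   76.   83.   83.   57.   27.   -0.    1.   -1.   -8.    1.   -1.    0.    2.   -2.   51.   52.   53.    1.    1.    1.   -1.   -0.    1.   -3.   -3.]]
[[ 220.  221.  222.  223.  224.  225.  226.  227.  228.  229.  230.  231.  232.  233.  234.  235.  236.  237.  238.  239.  240.  241.  242.  243.  244.  245.]
 [ 589.  585.  582.  580.  579.  578.  579.  576.  573.  570.  567.  564.  561.  558.  555.  548.  545.  542.  539.  540.  537.  534.  531.  528.  525.  522.]
 [-180. -179. -178. -179. -182. -187. -192. -194. -194. -193. -192. -193. -192. -192. -192. -183. -182. -182. -182. -192. -192. -192. -192. -190.
[... 1832 characters left out ...]
  54.]
 [ 549. -161.   52.]
 [ 549. -135.   52.]
 [ 549. -176.   51.]
 [ 550. -137.   55.]
 [ 550. -223.   52.]
 [ 552. -227.   53.]
 [ 552. -133.   53.]
 [ 553. -136.   54.]
 [ 555. -228.   47.]
 [ 556. -229.   51.]
 [ 556. -230.   54.]
 [ 557. -137.   53.]
 [ 557. -138.   48.]
 [ 559. -225.   53.]
 [ 561. -140.   46.]
 [ 561. -139.   51.]
 [ 561. -140.   54.]
 [ 561. -237.   50.]
 [ 562. -223.   54.]
 [ 564. -234.   51.]
 [ 565. -139.   54.]
 [ 565. -140.   50.]
 [ 566. -223.   57.]
 [ 567. -229.   49.]
 [ 567. -138.   51.]
 [ 568. -137.   55.]
 [ 569. -223.   52.]
 [ 571. -229.   53.]
 [ 571. -139.   49.]
 [ 572. -140.   52.]
 [ 574. -228.   48.]
 [ 574. -256.   57.]
 [ 575. -137.   53.]]
```

Call:
move_arm([
  {"gripper": 0.6, "x": 0, "y": 0, "z": -0.008, "rx": 0, "ry": 0, "rz": 0},
  {"gripper": 1, "x": 0, "y": 0, "z": -0.01, "rx": 0, "ry": 0, "rz": 0},
  {"gripper": 1, "x": 0, "y": 0, "z": -0.01, "rx": 0, "ry": 0, "rz": 0},
  {"gripper": 1, "x": 0, "y": 0, "z": -0.01, "rx": 0, "ry": 0, "rz": 0},
  {"gripper": 1, "x": 0, "y": 0, "z": -0.01, "rx": 0, "ry": 0, "rz": 0},
], newtons=60)

```text
clock: 3.9
tcp_pos: [542.9, -182.8, 43.6]
tcp_rot: [0.725, 0.688, -0.002, -0.002]
wrist_force: [-8.6, 1.2, 14.3]
width: 7.3
grasp_force: 58.9
```

Call:
move_arm([
  {"gripper": 0.8, "x": 0, "y": 0, "z": 0, "rx": 0, "ry": 0, "rz": 0},
  {"gripper": 0.8, "x": 0, "y": 0, "z": 0, "rx": 0, "ry": 0, "rz": 0},
  {"gripper": 0.8, "x": 0, "y": 0, "z": 0.008, "rx": 0, "ry": 0, "rz": 0},
  {"gripper": 0.8, "x": 0, "y": 0, "z": 0.009, "rx": 0, "ry": 0, "rz": 0},
  {"gripper": 1, "x": 0, "y": 0, "z": 0.009, "rx": 0, "ry": 0, "rz": 0},
  {"gripper": 1, "x": 0, "y": 0, "z": 0.009, "rx": 0, "ry": 0, "rz": 0},
  {"gripper": 1, "x": 0, "y": 0, "z": 0.009, "rx": 0, "ry": 0, "rz": 0},
])

```text
clock: 4.78
tcp_pos: [542.8, -183.6, 35.4]
tcp_rot: [0.726, 0.688, -0.002, -0.001]
wrist_force: [-11.8, 1.3, 21.2]
width: 7.7
grasp_force: 58.9
```

Call:
move_arm([
  {"gripper": 1, "x": 0, "y": -0.008, "z": 0, "rx": 0, "ry": 0, "rz": 0},
  {"gripper": 1, "x": 0, "y": -0.02, "z": 0, "rx": 0, "ry": 0, "rz": 0},
  {"gripper": 1, "x": 0, "y": -0.04, "z": 0, "rx": 0, "ry": 0, "rz": 0},
  {"gripper": 1, "x": 0, "y": -0.06, "z": 0, "rx": 0, "ry": 0, "rz": 0},
  {"gripper": 1, "x": 0, "y": -0.08, "z": 0, "rx": 0, "ry": 0, "rz": 0},
  {"gripper": 1, "x": 0, "y": -0.1, "z": 0, "rx": 0, "ry": 0, "rz": 0},
  {"gripper": 1, "x": 0, "y": -0.12, "z": 0, "rx": 0, "ry": 0, "rz": 0},
  {"gripper": 1, "x": 0, "y": -0.135, "z": 0, "rx": 0, "ry": 0, "rz": 0},
  {"gripper": 1, "x": 0, "y": -0.145, "z": 0, "rx": 0, "ry": 0, "rz": 0},
  {"gripper": 1, "x": 0, "y": -0.15, "z": 0, "rx": 0, "ry": 0, "rz": 0},
  {"gripper": 1, "x": 0, "y": -0.154, "z": 0, "rx": 0, "ry": 0, "rz": 0},
  {"gripper": 1, "x": 0, "y": -0.154, "z": 0, "rx": 0, "ry": 0, "rz": 0},
  {"gripper": 1, "x": 0, "y": -0.154, "z": 0, "rx": 0, "ry": 0, "rz": 0},
])

```text
clock: 6.4
tcp_pos: [394.1, -175.9, 35.5]
tcp_rot: [0.726, 0.688, 0.001, 0.002]
wrist_force: [-0.5, 2.0, 12.9]
width: 7.6
grasp_force: 60.5
```

Call:
move_arm([
  {"gripper": 1, "x": 0, "y": -0.004, "z": 0, "rx": 0, "ry": 0, "rz": 0},
  {"gripper": 1, "x": 0, "y": -0.008, "z": 0, "rx": 0, "ry": 0, "rz": 0},
  {"gripper": 1, "x": 0, "y": -0.008, "z": 0, "rx": 0, "ry": 0, "rz": 0},
  {"gripper": 1, "x": 0, "y": -0.008, "z": 0, "rx": 0, "ry": 0, "rz": 0},
])

```text
clock: 6.9
tcp_pos: [391.0, -175.7, 35.6]
tcp_rot: [0.725, 0.689, 0.005, 0.005]
wrist_force: [14.4, 3.0, -2.6]
width: 7.7
grasp_force: 59.1
```

Call:
move_arm([
  {"gripper": 0.75, "x": 0, "y": 0.006, "z": 0, "rx": 0, "ry": 0, "rz": 0},
  {"gripper": 0.75, "x": 0, "y": 0.006, "z": 0, "rx": 0, "ry": 0, "rz": 0},
  {"gripper": 0.75, "x": 0, "y": 0.006, "z": 0, "rx": 0, "ry": 0, "rz": 0},
  {"gripper": 0.75, "x": 0, "y": 0.006, "z": -0.05, "rx": 0, "ry": 0, "rz": 0},
  {"gripper": 0.6, "x": 0, "y": 0.006, "z": -0.1, "rx": 0, "ry": 0, "rz": 0},
  {"gripper": 0.6, "x": 0.1, "y": 0.03, "z": -0.15, "rx": 0, "ry": 0, "rz": -1},
  {"gripper": 0.6, "x": 0.2, "y": 0.03, "z": -0.15, "rx": 0, "ry": 0, "rz": -1},
  {"gripper": 0.6, "x": 0.3, "y": 0.03, "z": -0.15, "rx": 0, "ry": 0, "rz": -1},
  {"gripper": 0.6, "x": 0.4, "y": 0.03, "z": -0.15, "rx": 0, "ry": 0, "rz": -1},
  {"gripper": 0.6, "x": 0.4, "y": 0.03, "z": -0.15, "rx": 0, "ry": 0, "rz": -1},
  {"gripper": 0.6, "x": 0.4, "y": 0.03, "z": -0.15, "rx": 0, "ry": 0, "rz": -1},
])

```text
clock: 8.28
tcp_pos: [432.2, 190.6, 182.8]
tcp_rot: [0.407, 0.913, -0.0, -0.0]
wrist_force: [0.9, -0.1, 0.4]
width: 34.2
grasp_force: 0.0
```

```bash
python3 -c "
from h import *
p,d=cap('top');W=world('top',d);np.save('top1.npy',W)
c=p[150:300,330:510,::-1];cv2.imwrite('pics/dr.png',cv2.resize(c,None,fx=4,fy=4,interpolation=cv2.INTER_CUBIC));cv2.imwrite('pics/top1.png',p[:,:,::-1])
"
```

```text
(no output)
```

View pics/dr.png

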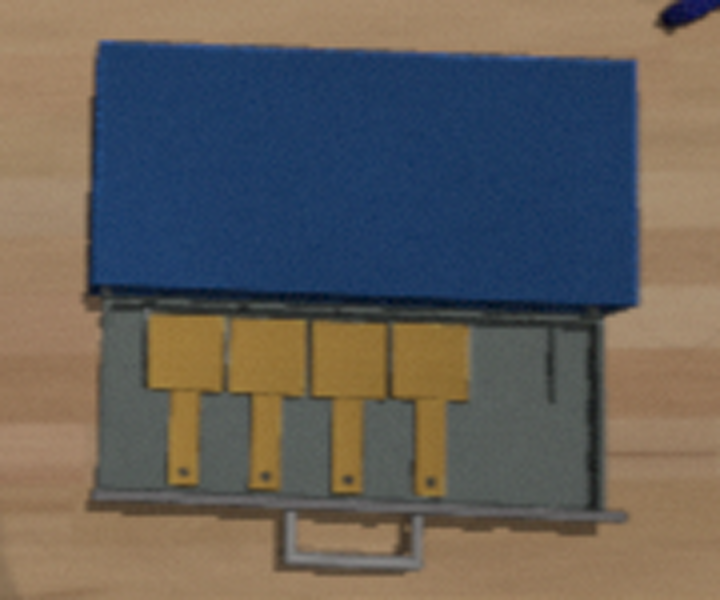

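```bash
cat >> h.py <<'E'
def shims():
    p,d=arm.capture('top');W=world('top',d)
    m=arm.camera_model('top');K=np.array(m['intrinsics']);A=R.from_quat(m['attitude']).as_matrix();o=np.array(m['origin'])
    hsv=cv2.cvtColor(p,cv2.COLOR_RGB2HSV)
    M=((hsv[...,0]>16)&(hsv[...,0]<30)&(hsv[...,1]>135)&(hsv[...,2]>70)).astype(np.uint8)
    M[:, :345]=0;M[:,495:]=0;M[:220]=0;M[285:]=0
    out=[]
    n,L,st,c=cv2.connectedComponentsWithStats(M)
    for i in range(1,n):
        if st[i,4]<100: continue
        v,u=np.nonzero(L==i);r=A@np.c_[(u-K[0,2])/K[0,0],(v-K[1,2])/K[1,1],np.ones(len(u))].T
        P=(o[:,None]+r*(22-o[2])/r[2])[:2].T
        b=cv2.minAreaRect(P.astype(np.float32))
        out.append((len(u),np.round(P.mean(0),1),np.round(b[0],1),np.round(b[1],1),round(b[2],1),np.round(np.nanmedian(W[L==i][:,2]),1)))
    return out
E
python3 -c "
from h import *
for s in shims(): print(*s)
"
```

```text
496 [524.4 -63.3] [509.1 -63.1] [ 53.3 121. ] 88.7 21.4
491 [ 520.5 -123.3] [ 504.3 -124.7] [ 53.2 123.7] 88.3 21.2
509 [ 517.3 -183. ] [ 503. -183.] [ 53.1 122.9] 87.7 21.2
489 [ 515.  -242.1] [ 500.3 -241.5] [ 52.9 124.1] 87.3 21.3
```

```bash
python3 -c "
from h import *
go(474,-61.5,100,177.3)"
```

```text
{'x': -0.2168, 'y': -0.1417, 'z': 0.0824, 'rx': 0.0029, 'ry': -0.0006, 'rz': -0.9978} t 8.38 w 34.2
```

Call:
move_arm([
  {"gripper": 0.56, "x": -0.2168, "y": -0.1417, "z": 0.05, "rx": 0, "ry": 0, "rz": -0.998},
  {"gripper": 0.56, "x": -0.2168, "y": -0.1417, "z": 0.05, "rx": 0, "ry": 0, "rz": -0.998},
  {"gripper": 0.56, "x": -0.2168, "y": -0.1417, "z": 0.05, "rx": 0, "ry": 0, "rz": -0.998},
  {"gripper": 0.56, "x": -0.2168, "y": -0.1417, "z": 0.05, "rx": 0, "ry": 0, "rz": -0.998},
  {"gripper": 0.56, "x": -0.2168, "y": -0.1417, "z": 0.05, "rx": 0, "ry": 0, "rz": -0.998},
  {"gripper": 0.56, "x": -0.2168, "y": -0.1417, "z": 0.05, "rx": 0, "ry": 0, "rz": -0.998},
  {"gripper": 0.56, "x": -0.2168, "y": -0.1417, "z": 0.09, "rx": 0, "ry": 0, "rz": -0.998},
  {"gripper": 0.56, "x": -0.2168, "y": -0.1417, "z": 0.12, "rx": 0, "ry": 0, "rz": -0.998},
  {"gripper": 0.56, "x": -0.2168, "y": -0.1417, "z": 0.13, "rx": 0, "ry": 0, "rz": -0.998},
  {"gripper": 0.56, "x": -0.2168, "y": -0.1417, "z": 0.13, "rx": 0, "ry": 0, "rz": -0.998},
])

```text
clock: 9.62
tcp_pos: [471.5, -66.6, 52.8]
tcp_rot: [0.028, 1.0, 0.0, -0.001]
wrist_force: [-0.3, 0.6, -0.3]
width: 37.6
grasp_force: 0.0
```

```bash
python3 -c "
from h import *
go(474,-61.5,14,177.3)"
```

```text
{'x': -0.0023, 'y': 0.0052, 'z': 0.0388, 'rx': 0.0006, 'ry': -0.0019, 'rz': -0.0101} t 9.62 w 37.6
```

Call:
move_arm([
  {"gripper": 0.56, "x": -0.0023, "y": 0.0052, "z": 0.02, "rx": 0, "ry": 0, "rz": -0.01},
  {"gripper": 0.56, "x": -0.0023, "y": 0.0052, "z": 0.034, "rx": 0, "ry": 0, "rz": -0.01},
  {"gripper": 0.56, "x": -0.0023, "y": 0.0052, "z": 0.0385, "rx": 0, "ry": 0, "rz": -0.01},
  {"gripper": 1, "x": -0.0023, "y": 0.0052, "z": 0.0385, "rx": 0, "ry": 0, "rz": -0.01},
  {"gripper": 1, "x": -0.0023, "y": 0.0052, "z": 0.0385, "rx": 0, "ry": 0, "rz": -0.01},
  {"gripper": 1, "x": -0.0023, "y": 0.0052, "z": 0.0385, "rx": 0, "ry": 0, "rz": -0.01},
  {"gripper": 1, "x": -0.0023, "y": 0.0052, "z": 0.0385, "rx": 0, "ry": 0, "rz": -0.01},
], newtons=90)

```text
clock: 10.5
tcp_pos: [475.3, -62.2, 15.0]
tcp_rot: [0.024, 1.0, -0.0, 0.0]
wrist_force: [-1.5, 0.6, 4.5]
width: 19.0
grasp_force: 88.8
```

Call:
move_arm([
  {"gripper": 1, "x": 0, "y": 0, "z": -0.01, "rx": 0, "ry": 0, "rz": 0},
  {"gripper": 1, "x": 0, "y": 0, "z": -0.04, "rx": 0, "ry": 0, "rz": 0},
  {"gripper": 1, "x": 0, "y": 0, "z": -0.08, "rx": 0, "ry": 0, "rz": 0},
  {"gripper": 1, "x": 0, "y": 0, "z": -0.12, "rx": 0, "ry": 0, "rz": 0},
  {"gripper": 1, "x": 0, "y": 0, "z": -0.12, "rx": 0, "ry": 0, "rz": 0},
  {"gripper": 1, "x": 0, "y": 0, "z": -0.12, "rx": 0, "ry": 0, "rz": 0},
])

```text
clock: 11.25
tcp_pos: [474.4, -61.9, 134.0]
tcp_rot: [0.024, 1.0, 0.0, -0.0]
wrist_force: [0.1, -0.4, -1.5]
width: 19.0
grasp_force: 88.4
```

```bash
python3 -c "
from h import *
p,d=cap('top','top2.png')
q,e=cap('side');cv2.imwrite('pics/s2.png',np.hstack([cv2.resize(q[80:280,240:440,::-1],(400,400)),cv2.resize(p[150:350,280:480,::-1],(400,400))]))
go(437,229,130,203.5)"
```

```text
{'x': 0.0502, 'y': 0.2886, 'z': 0.0034, 'rx': 0.0018, 'ry': -0.0035, 'rz': -0.5825} t 11.35 w 19.0
```

View pics/s2.png

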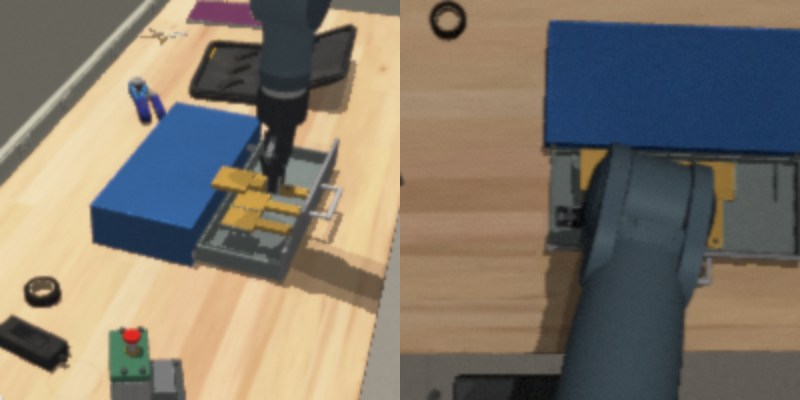

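Call:
move_arm([
  {"gripper": 1, "x": 0.01, "y": 0.05, "z": 0, "rx": 0, "ry": 0, "rz": -0.1},
  {"gripper": 1, "x": 0.02, "y": 0.1, "z": 0, "rx": 0, "ry": 0, "rz": -0.25},
  {"gripper": 1, "x": 0.03, "y": 0.15, "z": 0, "rx": 0, "ry": 0, "rz": -0.4},
  {"gripper": 1, "x": 0.04, "y": 0.2, "z": 0, "rx": 0, "ry": 0, "rz": -0.55},
  {"gripper": 1, "x": 0.05, "y": 0.25, "z": 0, "rx": 0, "ry": 0, "rz": -0.5825},
  {"gripper": 1, "x": 0.0502, "y": 0.2886, "z": 0.01, "rx": 0.002, "ry": -0.003, "rz": -0.5825},
  {"gripper": 1, "x": 0.0502, "y": 0.2886, "z": 0.04, "rx": 0.002, "ry": -0.003, "rz": -0.5825},
  {"gripper": 1, "x": 0.0502, "y": 0.2886, "z": 0.07, "rx": 0.002, "ry": -0.003, "rz": -0.5825},
  {"gripper": 1, "x": 0.0502, "y": 0.2886, "z": 0.09, "rx": 0.002, "ry": -0.003, "rz": -0.5825},
  {"gripper": 1, "x": 0.0502, "y": 0.2886, "z": 0.095, "rx": 0.002, "ry": -0.003, "rz": -0.5825},
  {"gripper": 1, "x": 0.0502, "y": 0.2886, "z": 0.095, "rx": 0.002, "ry": -0.003, "rz": -0.5825},
])

```text
clock: 12.72
tcp_pos: [437.7, 228.4, 38.9]
tcp_rot: [-0.204, 0.979, -0.001, 0.0]
wrist_force: [0.5, 0.1, -1.7]
width: 18.6
grasp_force: 88.6
```

```bash
cat >> h.py <<'E'
O=np.array([575.4,289.1]);U=np.array([np.cos(np.radians(23.5)),np.sin(np.radians(23.5))]);V=np.array([-U[1],U[0]])
def inportal(name):
    "brass points near the portal, in portal frame"
    p,d=arm.capture(name);W=world(name,d);h=cv2.cvtColor(p,cv2.COLOR_RGB2HSV)
    Q=W[...,:2]-O;x=Q@U;y=Q@V;z=W[...,2]
    m=(h[...,0]>16)&(h[...,0]<30)&(h[...,1]>150)&(abs(y)<60)&(x>-220)&(x<40)&(z>22)&(z<150)
    return p,x[m],y[m],z[m]
def tcpP(): 
    s=arm.sense();Q=s['tcp_pos'][:2]-O;return np.round([Q@U,Q@V,s['tcp_pos'][2]],1)
E
python3 -c "
from h import *
for n in('side','top'):
    p,x,y,z=inportal(n);print(n,len(x))
    if len(x)<20: continue
    print(np.percentile(x,[1,50,99]),np.percentile(y,[1,50,99]),np.percentile(z,[1,25,50,75,99]))
    k=z>np.median(z)-6;A=np.c_[x[k],y[k],np.ones(k.sum())];print('tilt',np.linalg.lstsq(A,z[k],rcond=None)[0])
    b=cv2.minAreaRect(np.c_[x[k],y[k]].astype(np.float32));print(b)
    if n=='side': cv2.imwrite('pics/s3.png',cv2.resize(p[210:310,260:420,::-1],None,fx=5,fy=5,interpolation=cv2.INTER_CUBIC))
print(tcpP());go(437.8,229.2,33,203.5)"
```

```text
side 361
[-147.4932705   -85.33607889  -54.01855442] [-24.48139225   4.47360109  28.60540599] [40.1630646  44.2547142  45.20878289 46.1270295  48.69981209]
tilt [-4.36548238e-03 -1.41186950e-02  4.48001282e+01]
((-113.78450012207031, 2.2126216888427734), (120.66941833496094, 56.41856384277344), 0.013809552416205406)
top 107
[-106.12890035  -72.19408889  -54.51330095] [-27.28475807 -19.03741888  -3.98753521] [39.76790424 43.51183953 45.49012523 47.55784302 53.04603707]
tilt [ 5.83634285e-02 -2.80352009e-03  5.02320689e+01]
((-55.77778244018555, -15.299513816833496), (24.03891372680664, 103.46464538574219), 89.89261627197266)
[-149.2   -0.9   40.1]
{'x': 0.0009, 'y': 0.0008, 'z': 0.0071, 'rx': -0.0026, 'ry': 0.0038, 'rz': -0.0001} t 12.82 w 18.7
```

View pics/s3.png

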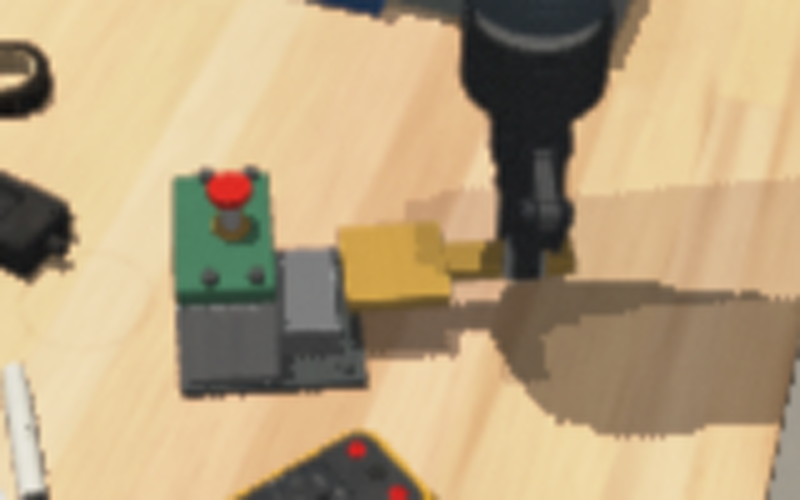

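Call:
move_arm([
  {"gripper": 1, "x": 0, "y": -0.0005, "z": 0.005, "rx": 0, "ry": 0, "rz": 0},
  {"gripper": 1, "x": -0.01, "y": -0.0005, "z": 0.005, "rx": 0, "ry": 0, "rz": 0},
  {"gripper": 1, "x": -0.02, "y": -0.0005, "z": 0.005, "rx": 0, "ry": 0, "rz": 0},
  {"gripper": 1, "x": -0.03, "y": -0.0005, "z": 0.005, "rx": 0, "ry": 0, "rz": 0},
  {"gripper": 1, "x": -0.04, "y": -0.0005, "z": 0.005, "rx": 0, "ry": 0, "rz": 0},
  {"gripper": 1, "x": -0.05, "y": -0.0005, "z": 0.005, "rx": 0, "ry": 0, "rz": 0},
  {"gripper": 1, "x": -0.06, "y": -0.0005, "z": 0.005, "rx": 0, "ry": 0, "rz": 0},
  {"gripper": 1, "x": -0.07, "y": -0.0005, "z": 0.005, "rx": 0, "ry": 0, "rz": 0},
  {"gripper": 1, "x": -0.076, "y": -0.0005, "z": 0.005, "rx": 0, "ry": 0, "rz": 0},
  {"gripper": 1, "x": -0.08, "y": -0.0005, "z": 0.005, "rx": 0, "ry": 0, "rz": 0},
  {"gripper": 1, "x": -0.08, "y": -0.0005, "z": 0.005, "rx": 0, "ry": 0, "rz": 0},
])

```text
clock: 14.2
tcp_pos: [512.0, 260.1, 34.6]
tcp_rot: [-0.204, 0.979, -0.001, 0.001]
wrist_force: [0.0, -0.9, -1.4]
width: 19.1
grasp_force: 88.6
```

```bash
cat >> h.py <<'E'
def rep():
    for n in('side','top'):
        p,x,y,z=inportal(n)
        if len(x)<20: print(n,len(x));continue
        print(n,len(x),'x',np.percentile(x,[1,50,99]).round(1),'y',np.percentile(y,[1,50,99]).round(1),'z',np.percentile(z,[1,25,50,75,99]).round(1))
    print(tcpP())
E
python3 -c "
from h import *
rep()"
```

```text
side 104 x [-92.8 -30.8 -18.8] y [-21.4   5.9  26.8] z [35.8 39.4 40.8 42.1 44.1]
top 26 x [-98.  -24.5 -14.7] y [-27.5 -19.1  -1.6] z [34.4 40.4 41.4 43.2 48.1]
[-70.1  -1.3  34.6]
```

Call:
move_arm([
  {"gripper": 1, "x": -0.001, "y": 0, "z": 0.002, "rx": 0, "ry": 0, "rz": 0},
  {"gripper": 1, "x": -0.001, "y": 0, "z": 0.002, "rx": 0, "ry": 0, "rz": 0},
  {"gripper": 0.56, "x": -0.001, "y": 0, "z": 0.002, "rx": 0, "ry": 0, "rz": 0},
  {"gripper": 0.56, "x": -0.001, "y": 0, "z": 0.002, "rx": 0, "ry": 0, "rz": 0},
  {"gripper": 0.56, "x": -0.001, "y": 0, "z": 0.002, "rx": 0, "ry": 0, "rz": 0},
  {"gripper": 0.56, "x": 0, "y": 0, "z": -0.03, "rx": 0, "ry": 0, "rz": 0},
  {"gripper": 0.56, "x": 0.03, "y": 0, "z": -0.07, "rx": 0, "ry": 0, "rz": 0},
  {"gripper": 0.56, "x": 0.08, "y": 0, "z": -0.1, "rx": 0, "ry": 0, "rz": 0},
  {"gripper": 0.56, "x": 0.08, "y": 0, "z": -0.1, "rx": 0, "ry": 0, "rz": 0},
])

```text
clock: 15.42
tcp_pos: [436.7, 227.8, 136.8]
tcp_rot: [-0.204, 0.979, -0.001, 0.002]
wrist_force: [1.0, -0.2, 0.2]
width: 38.0
grasp_force: 0.0
```

```bash
python3 -c "
from h import *
rep()
for s in shims(): print(*s)
go(472,-120,130,177)"
```

```text
side 188 x [-94.1 -49.8 -19. ] y [-18.1   4.2  25.9] z [31.5 35.8 37.3 38.3 41.7]
top 193 x [-95.3 -36.6 -12.9] y [-26.   -3.6  23.3] z [29.1 35.1 36.9 39.  44.4]
[-149.4   -1.1  135. ]
491 [ 520.7 -123.3] [ 505.6 -124.8] [ 53.2 121. ] 88.3 21.3
507 [ 517.3 -183. ] [ 502.9 -183. ] [ 53.1 122.8] 87.7 21.2
488 [ 515.3 -242.2] [ 500.1 -241.8] [ 52.9 123.3] 87.6 21.4
{'x': 0.1087, 'y': -0.3328, 'z': 0.0048, 'rx': -0.0016, 'ry': 0.0045, 'rz': 0.5888} t 15.57 w 37.5
```

Call:
move_arm([
  {"gripper": 0.56, "x": 0.02, "y": -0.06, "z": 0, "rx": 0, "ry": 0, "rz": 0.2},
  {"gripper": 0.56, "x": 0.04, "y": -0.12, "z": 0, "rx": 0, "ry": 0, "rz": 0.4},
  {"gripper": 0.56, "x": 0.06, "y": -0.18, "z": 0, "rx": 0, "ry": 0, "rz": 0.588},
  {"gripper": 0.56, "x": 0.08, "y": -0.24, "z": 0, "rx": 0, "ry": 0, "rz": 0.588},
  {"gripper": 0.56, "x": 0.1, "y": -0.3, "z": 0, "rx": 0, "ry": 0, "rz": 0.588},
  {"gripper": 0.56, "x": 0.1107, "y": -0.335, "z": 0.005, "rx": 0, "ry": 0.003, "rz": 0.588},
  {"gripper": 0.56, "x": 0.1107, "y": -0.335, "z": 0.03, "rx": 0, "ry": 0.003, "rz": 0.588},
  {"gripper": 0.56, "x": 0.1107, "y": -0.335, "z": 0.06, "rx": 0, "ry": 0.003, "rz": 0.588},
  {"gripper": 0.56, "x": 0.1107, "y": -0.335, "z": 0.08, "rx": 0, "ry": 0.003, "rz": 0.588},
  {"gripper": 0.56, "x": 0.1107, "y": -0.335, "z": 0.08, "rx": 0, "ry": 0.003, "rz": 0.588},
])

```text
clock: 16.82
tcp_pos: [469.3, -122.7, 52.5]
tcp_rot: [0.026, 1.0, 0.0, -0.002]
wrist_force: [0.2, 0.7, -0.0]
width: 37.8
grasp_force: 0.0
```

```bash
python3 -c "
from h import *
go(471,-122.8,14,177.2)"
```

```text
{'x': -0.0018, 'y': 0.0, 'z': 0.0385, 'rx': 0.0002, 'ry': -0.0054, 'rz': -0.0038} t 16.82 w 37.8
```

Descend, grip, and lift in one call.

Call:
move_arm([
  {"gripper": 0.56, "x": -0.0018, "y": 0, "z": 0.02, "rx": 0, "ry": -0.005, "rz": -0.004},
  {"gripper": 0.56, "x": -0.0018, "y": 0, "z": 0.034, "rx": 0, "ry": -0.005, "rz": -0.004},
  {"gripper": 0.56, "x": -0.0018, "y": 0, "z": 0.0385, "rx": 0, "ry": -0.005, "rz": -0.004},
  {"gripper": 1, "x": -0.0018, "y": 0, "z": 0.0385, "rx": 0, "ry": -0.005, "rz": -0.004},
  {"gripper": 1, "x": -0.0018, "y": 0, "z": 0.0385, "rx": 0, "ry": -0.005, "rz": -0.004},
  {"gripper": 1, "x": -0.0018, "y": 0, "z": 0.0385, "rx": 0, "ry": -0.005, "rz": -0.004},
  {"gripper": 1, "x": -0.0018, "y": 0, "z": 0.0385, "rx": 0, "ry": -0.005, "rz": -0.004},
  {"gripper": 1, "x": -0.0018, "y": 0, "z": 0.03, "rx": 0, "ry": -0.005, "rz": -0.004},
  {"gripper": 1, "x": -0.0018, "y": 0, "z": 0, "rx": 0, "ry": -0.005, "rz": -0.004},
  {"gripper": 1, "x": -0.0018, "y": 0, "z": -0.04, "rx": 0, "ry": -0.005, "rz": -0.004},
  {"gripper": 1, "x": -0.0018, "y": 0, "z": -0.08, "rx": 0, "ry": -0.005, "rz": -0.004},
  {"gripper": 1, "x": -0.0018, "y": 0, "z": -0.08, "rx": 0, "ry": -0.005, "rz": -0.004},
])

```text
clock: 18.32
tcp_pos: [475.3, -125.1, 138.8]
tcp_rot: [0.025, 1.0, -0.003, 0.006]
wrist_force: [0.6, 0.2, -1.8]
width: 18.4
grasp_force: 88.5
```

```bash
python3 -c "
from h import *
go(437.8,229.2,50,203.5)"
```

```text
{'x': 0.0559, 'y': 0.3525, 'z': 0.0861, 'rx': -0.0105, 'ry': 0.013, 'rz': -0.5849} t 18.32 w 18.4
```

Call:
move_arm([
  {"gripper": 1, "x": 0.01, "y": 0.05, "z": 0, "rx": 0, "ry": 0, "rz": -0.1},
  {"gripper": 1, "x": 0.02, "y": 0.1, "z": 0, "rx": 0, "ry": 0, "rz": -0.25},
  {"gripper": 1, "x": 0.03, "y": 0.16, "z": 0, "rx": 0, "ry": 0, "rz": -0.4},
  {"gripper": 1, "x": 0.04, "y": 0.22, "z": 0, "rx": 0, "ry": 0, "rz": -0.55},
  {"gripper": 1, "x": 0.05, "y": 0.28, "z": 0, "rx": 0, "ry": 0, "rz": -0.585},
  {"gripper": 1, "x": 0.056, "y": 0.33, "z": 0.01, "rx": 0, "ry": 0, "rz": -0.585},
  {"gripper": 1, "x": 0.056, "y": 0.3525, "z": 0.03, "rx": 0, "ry": 0, "rz": -0.585},
  {"gripper": 1, "x": 0.056, "y": 0.3525, "z": 0.06, "rx": 0, "ry": 0, "rz": -0.585},
  {"gripper": 1, "x": 0.056, "y": 0.3525, "z": 0.08, "rx": 0, "ry": 0, "rz": -0.585},
  {"gripper": 1, "x": 0.056, "y": 0.3525, "z": 0.085, "rx": 0, "ry": 0, "rz": -0.585},
  {"gripper": 1, "x": 0.056, "y": 0.3525, "z": 0.085, "rx": 0, "ry": 0, "rz": -0.585},
  {"gripper": 1, "x": 0.056, "y": 0.3525, "z": 0.085, "rx": 0, "ry": 0, "rz": -0.585},
])

```text
clock: 19.82
tcp_pos: [434.8, 231.6, 50.0]
tcp_rot: [-0.204, 0.979, -0.001, 0.003]
wrist_force: [0.3, 0.1, -0.4]
width: 18.3
grasp_force: 88.6
```

```bash
cat >> h.py <<'E'
def held():
    p,x,y,z=inportal('side');k=z>np.median(z)-6
    k&=abs(z-np.median(z))<7
    A=np.c_[x[k],y[k],np.ones(k.sum())];print(len(x),'tilt',np.linalg.lstsq(A,z[k],rcond=None)[0].round(3),'x',np.percentile(x[k],[1,99]).round(1),'y',np.percentile(y[k],[1,99]).round(1),'z',np.percentile(z,[10,50,90]).round(1))
    print(tcpP());go(*(O+U*-149+V*-1.2),48,203.5)
    cv2.imwrite('pics/held.png',cv2.resize(p[210:310,260:420,::-1],None,fx=5,fy=5,interpolation=cv2.INTER_CUBIC))
E
python3 -c "
from h import *
held()"
```

```text
466 tilt [-6.0000e-03 -5.0000e-03  5.3681e+01] x [-131.9  -56.1] y [-20.2  32.8] z [37.5 53.5 55.8]
[-151.8    3.4   50.1]
{'x': -0.0028, 'y': -0.0046, 'z': 0.0021, 'rx': -0.0045, 'ry': 0.0065, 'rz': 0.0006} t 19.88 w 18.4
```

View pics/held.png

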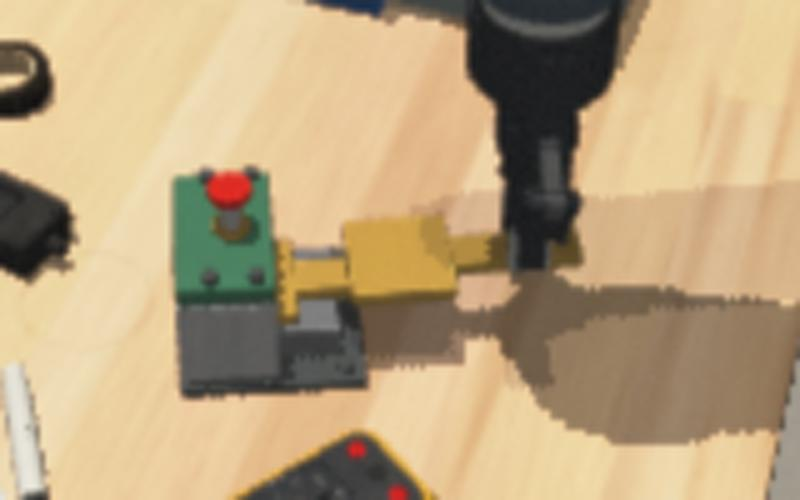

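Call:
move_arm([
  {"gripper": 1, "x": 0, "y": -0.0046, "z": 0.003, "rx": -0.004, "ry": 0.006, "rz": 0},
  {"gripper": 1, "x": 0, "y": -0.0046, "z": 0.005, "rx": -0.004, "ry": 0.006, "rz": 0},
  {"gripper": 1, "x": -0.01, "y": -0.0046, "z": 0.005, "rx": -0.004, "ry": 0.006, "rz": 0},
  {"gripper": 1, "x": -0.02, "y": -0.0046, "z": 0.005, "rx": -0.004, "ry": 0.006, "rz": 0},
  {"gripper": 1, "x": -0.03, "y": -0.0046, "z": 0.005, "rx": -0.004, "ry": 0.006, "rz": 0},
  {"gripper": 1, "x": -0.04, "y": -0.0046, "z": 0.005, "rx": -0.004, "ry": 0.006, "rz": 0},
  {"gripper": 1, "x": -0.05, "y": -0.0046, "z": 0.005, "rx": -0.004, "ry": 0.006, "rz": 0},
  {"gripper": 1, "x": -0.06, "y": -0.0046, "z": 0.005, "rx": -0.004, "ry": 0.006, "rz": 0},
  {"gripper": 1, "x": -0.07, "y": -0.0046, "z": 0.005, "rx": -0.004, "ry": 0.006, "rz": 0},
  {"gripper": 1, "x": -0.077, "y": -0.0046, "z": 0.005, "rx": -0.004, "ry": 0.006, "rz": 0},
  {"gripper": 1, "x": -0.081, "y": -0.0046, "z": 0.005, "rx": -0.004, "ry": 0.006, "rz": 0},
  {"gripper": 1, "x": -0.081, "y": -0.0046, "z": 0.005, "rx": -0.004, "ry": 0.006, "rz": 0},
  {"gripper": 1, "x": -0.081, "y": -0.0046, "z": 0.005, "rx": -0.004, "ry": 0.006, "rz": 0},
])

```text
clock: 21.5
tcp_pos: [509.6, 259.5, 44.3]
tcp_rot: [-0.204, 0.979, -0.0, -0.001]
wrist_force: [-1.0, 0.6, -1.6]
width: 18.8
grasp_force: 88.7
```

```bash
python3 -c "
from h import *
rep()"
```

```text
side 149 x [-92.6 -33.2 -19. ] y [-22.7   7.4  27.5] z [33.1 45.1 47.8 48.9 52. ]
top 32 x [-100.6  -27.4  -17.5] y [-27.1 -18.6   2.2] z [37.  46.1 49.1 51.  53.9]
[-72.1  -0.9  44.4]
```

Call:
move_arm([
  {"gripper": 1, "x": -0.0025, "y": 0, "z": 0, "rx": 0, "ry": 0, "rz": 0},
  {"gripper": 1, "x": -0.0025, "y": 0, "z": 0.0005, "rx": 0, "ry": 0, "rz": 0},
  {"gripper": 0.56, "x": -0.0025, "y": 0, "z": 0.0005, "rx": 0, "ry": 0, "rz": 0},
  {"gripper": 0.56, "x": -0.0025, "y": 0, "z": 0.0005, "rx": 0, "ry": 0, "rz": 0},
  {"gripper": 0.56, "x": -0.0025, "y": 0, "z": 0.0005, "rx": 0, "ry": 0, "rz": 0},
  {"gripper": 0.56, "x": 0, "y": 0, "z": -0.03, "rx": 0, "ry": 0, "rz": 0},
  {"gripper": 0.56, "x": 0.03, "y": 0, "z": -0.06, "rx": 0, "ry": 0, "rz": 0},
  {"gripper": 0.56, "x": 0.08, "y": 0, "z": -0.09, "rx": 0, "ry": 0, "rz": 0},
  {"gripper": 0.56, "x": 0.08, "y": 0, "z": -0.09, "rx": 0, "ry": 0, "rz": 0},
  {"gripper": 0.56, "x": 0.08, "y": 0, "z": -0.09, "rx": 0, "ry": 0, "rz": 0},
])

```text
clock: 22.85
tcp_pos: [437.5, 228.0, 134.8]
tcp_rot: [-0.204, 0.979, -0.0, 0.0]
wrist_force: [0.4, 0.6, -0.8]
width: 37.5
grasp_force: 0.0
```

```bash
python3 -c "
from h import *
rep()
for s in shims(): print(*s)
go(468.5,-181.1,130,177)"
```

```text
side 243 x [-95.5 -51.9 -18.9] y [-17.2   5.7  28.1] z [34.1 44.7 46.8 48.2 50.9]
top 207 x [-96.5 -35.9 -15.9] y [-26.9  -3.8  23.4] z [33.9 45.6 47.6 49.4 53.9]
[-150.8   -1.   134. ]
503 [ 517.4 -182.9] [ 502.9 -183. ] [ 53.1 122.8] 87.7 21.1
488 [ 515.9 -242.4] [ 500.2 -241.8] [ 52.9 123.7] 87.6 21.2
{'x': 0.1348, 'y': -0.3875, 'z': 0.0041, 'rx': -0.0006, 'ry': -0.0025, 'rz': 0.5898} t 23.0 w 37.2
```

Call:
move_arm([
  {"gripper": 0.56, "x": 0.02, "y": -0.06, "z": 0, "rx": 0, "ry": 0, "rz": 0.2},
  {"gripper": 0.56, "x": 0.04, "y": -0.12, "z": 0, "rx": 0, "ry": 0, "rz": 0.4},
  {"gripper": 0.56, "x": 0.06, "y": -0.18, "z": 0, "rx": 0, "ry": 0, "rz": 0.59},
  {"gripper": 0.56, "x": 0.08, "y": -0.24, "z": 0, "rx": 0, "ry": 0, "rz": 0.59},
  {"gripper": 0.56, "x": 0.1, "y": -0.3, "z": 0, "rx": 0, "ry": 0, "rz": 0.59},
  {"gripper": 0.56, "x": 0.13, "y": -0.35, "z": 0, "rx": 0, "ry": 0, "rz": 0.59},
  {"gripper": 0.56, "x": 0.135, "y": -0.388, "z": 0.01, "rx": 0, "ry": 0, "rz": 0.59},
  {"gripper": 0.56, "x": 0.135, "y": -0.388, "z": 0.04, "rx": 0, "ry": 0, "rz": 0.59},
  {"gripper": 0.56, "x": 0.135, "y": -0.388, "z": 0.07, "rx": 0, "ry": 0, "rz": 0.59},
  {"gripper": 0.56, "x": 0.135, "y": -0.388, "z": 0.08, "rx": 0, "ry": 0, "rz": 0.59},
  {"gripper": 0.56, "x": 0.135, "y": -0.388, "z": 0.08, "rx": 0, "ry": 0, "rz": 0.59},
  {"gripper": 0.56, "x": 0.135, "y": -0.388, "z": 0.08, "rx": 0, "ry": 0, "rz": 0.59},
])

```text
clock: 24.5
tcp_pos: [468.9, -182.3, 55.7]
tcp_rot: [0.026, 1.0, -0.001, 0.0]
wrist_force: [0.3, 0.4, -0.3]
width: 37.6
grasp_force: 0.0
```

```bash
python3 -c "
from h import *
go(468.5,-181.1,14,177.2)"
```

```text
{'x': 0.0005, 'y': 0.0012, 'z': 0.0417, 'rx': -0.0019, 'ry': 0.0004, 'rz': -0.0041} t 24.5 w 37.6
```

Call:
move_arm([
  {"gripper": 0.56, "x": 0, "y": 0.001, "z": 0.02, "rx": 0, "ry": 0, "rz": 0},
  {"gripper": 0.56, "x": 0, "y": 0.001, "z": 0.036, "rx": 0, "ry": 0, "rz": 0},
  {"gripper": 0.56, "x": 0, "y": 0.001, "z": 0.0415, "rx": 0, "ry": 0, "rz": 0},
  {"gripper": 0.56, "x": 0, "y": 0.001, "z": 0.0415, "rx": 0, "ry": 0, "rz": 0},
  {"gripper": 1, "x": 0, "y": 0.001, "z": 0.0415, "rx": 0, "ry": 0, "rz": 0},
  {"gripper": 1, "x": 0, "y": 0.001, "z": 0.0415, "rx": 0, "ry": 0, "rz": 0},
  {"gripper": 1, "x": 0, "y": 0.001, "z": 0.0415, "rx": 0, "ry": 0, "rz": 0},
  {"gripper": 1, "x": 0, "y": 0.001, "z": 0.0415, "rx": 0, "ry": 0, "rz": 0},
  {"gripper": 1, "x": 0, "y": 0.001, "z": 0.03, "rx": 0, "ry": 0, "rz": 0},
  {"gripper": 1, "x": 0, "y": 0.001, "z": 0, "rx": 0, "ry": 0, "rz": 0},
  {"gripper": 1, "x": 0, "y": 0.001, "z": -0.04, "rx": 0, "ry": 0, "rz": 0},
  {"gripper": 1, "x": 0, "y": 0.001, "z": -0.08, "rx": 0, "ry": 0, "rz": 0},
  {"gripper": 1, "x": 0, "y": 0.001, "z": -0.08, "rx": 0, "ry": 0, "rz": 0},
  {"gripper": 1, "x": 0, "y": 0.001, "z": -0.08, "rx": 0, "ry": 0, "rz": 0},
])

```text
clock: 26.25
tcp_pos: [467.7, -180.7, 134.5]
tcp_rot: [0.026, 1.0, -0.0, -0.001]
wrist_force: [0.6, 0.3, -0.4]
width: 18.9
grasp_force: 88.4
```

```bash
python3 -c "
from h import *
go(*(O+U*-150+V*-1.2),60,203.5)"
```

```text
{'x': 0.0506, 'y': 0.4068, 'z': 0.0744, 'rx': -0.0002, 'ry': -0.0023, 'rz': -0.589} t 26.25 w 18.9
```

Call:
move_arm([
  {"gripper": 1, "x": 0.01, "y": 0.05, "z": 0, "rx": 0, "ry": 0, "rz": -0.1},
  {"gripper": 1, "x": 0.02, "y": 0.1, "z": 0, "rx": 0, "ry": 0, "rz": -0.25},
  {"gripper": 1, "x": 0.03, "y": 0.16, "z": 0, "rx": 0, "ry": 0, "rz": -0.4},
  {"gripper": 1, "x": 0.04, "y": 0.22, "z": 0, "rx": 0, "ry": 0, "rz": -0.55},
  {"gripper": 1, "x": 0.05, "y": 0.28, "z": 0, "rx": 0, "ry": 0, "rz": -0.589},
  {"gripper": 1, "x": 0.0506, "y": 0.34, "z": 0, "rx": 0, "ry": 0, "rz": -0.589},
  {"gripper": 1, "x": 0.0506, "y": 0.39, "z": 0.01, "rx": 0, "ry": 0, "rz": -0.589},
  {"gripper": 1, "x": 0.0506, "y": 0.4068, "z": 0.03, "rx": 0, "ry": 0, "rz": -0.589},
  {"gripper": 1, "x": 0.0506, "y": 0.4068, "z": 0.06, "rx": 0, "ry": 0, "rz": -0.589},
  {"gripper": 1, "x": 0.0506, "y": 0.4068, "z": 0.075, "rx": 0, "ry": 0, "rz": -0.589},
  {"gripper": 1, "x": 0.0506, "y": 0.4068, "z": 0.075, "rx": 0, "ry": 0, "rz": -0.589},
  {"gripper": 1, "x": 0.0506, "y": 0.4068, "z": 0.075, "rx": 0, "ry": 0, "rz": -0.589},
  {"gripper": 1, "x": 0.0506, "y": 0.4068, "z": 0.075, "rx": 0, "ry": 0, "rz": -0.589},
])

```text
clock: 27.88
tcp_pos: [439.8, 228.1, 60.6]
tcp_rot: [-0.203, 0.979, 0.0, 0.0]
wrist_force: [-0.7, 0.1, -1.0]
width: 19.0
grasp_force: 88.6
```

```bash
python3 -c "
from h import *
held()"
```

```text
591 tilt [-1.0000e-03 -4.0000e-02  6.6983e+01] x [-167.5  -52.4] y [-25.   27.4] z [46.1 65.7 68.9]
[-148.8   -1.8   60.6]
{'x': 0.0002, 'y': 0.0006, 'z': 0.0126, 'rx': -0.0002, 'ry': 0.0007, 'rz': -0.0005} t 27.93 w 19.1
```

```bash
python3 -c "
from h import *
p,x,y,z=inportal('side')
for a,b in((-108,-95),(-95,-80),(-80,-60),(-138,-118),(-160,-145)):
    k=(x>a)&(x<b)&(abs(y)<20)&(z>56)&(x<-20); print(a,k.sum(),np.median(z[k]).round(1))
k=(x>-50)&(x<-20)&(z<53)&(abs(y)<8);print('below',np.median(z[k]))
print(tcpP(),arm.sense()['tcp_rot'])
cv2.imwrite('pics/h3.png',cv2.resize(p[200:310,260:420,::-1],None,fx=5,fy=5,interpolation=cv2.INTER_CUBIC))"
```

```text
-108 49 67.4
-95 59 67.1
-80 76 66.7
-138 27 66.6
-160 0 nan
below 47.897621972028674
[-148.9   -1.8   60.5] [-2.03446775e-01  9.79085989e-01 -2.18794218e-05  1.88587297e-04]
  return _methods._mean(a, axis=axis, dtype=dtype,
  ret = ret.dtype.type(ret / rcount)
```

View pics/h3.png

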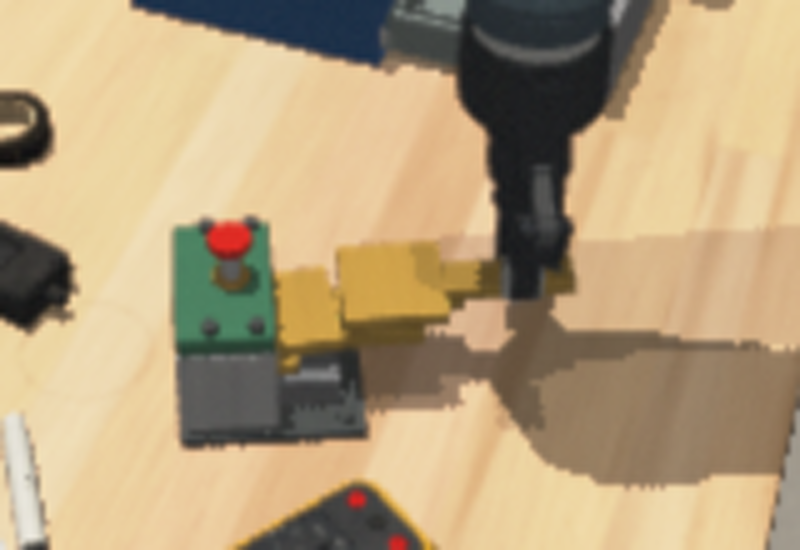

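```bash
python3 -c "
from h import *
p,d=cap('top');cv2.imwrite('pics/t4.png',cv2.resize(p[190:290,200:320,::-1],None,fx=6,fy=6,interpolation=cv2.INTER_CUBIC))
q,x,y,z=inportal('side')
k=z<54
print(k.sum())
for lo in range(-180,-10,10):
    j=k&(x>=lo)&(x<lo+10)
    if j.sum(): print(lo,j.sum(),y[j].min().round(),y[j].max().round(),np.median(z[j]).round(1))
"
```

```text
205
-120 2 -5.0 -4.0 43.9
-100 2 8.0 9.0 36.4
-90 2 9.0 9.0 35.5
-80 4 6.0 12.0 36.1
-70 1 10.0 10.0 35.8
-60 15 -14.0 21.0 47.4
-50 51 -30.0 22.0 47.9
-40 56 -29.0 22.0 47.0
-30 62 -28.0 28.0 47.3
-20 10 -27.0 26.0 47.4
```

View pics/t4.png

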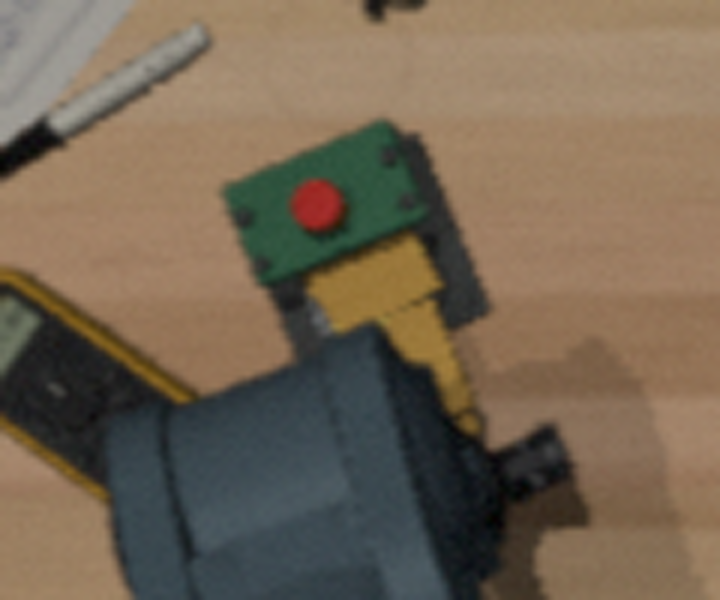

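Call:
move_arm([
  {"gripper": 1, "x": 0.03, "y": 0, "z": 0, "rx": 0, "ry": 0, "rz": 0},
  {"gripper": 1, "x": 0.06, "y": 0, "z": 0, "rx": 0, "ry": 0, "rz": 0},
  {"gripper": 1, "x": 0.08, "y": 0, "z": 0, "rx": 0, "ry": 0, "rz": 0},
  {"gripper": 1, "x": 0.08, "y": 0, "z": 0.01, "rx": 0, "ry": 0, "rz": 0},
  {"gripper": 1, "x": 0.08, "y": 0, "z": 0.017, "rx": 0, "ry": 0, "rz": 0},
  {"gripper": 1, "x": 0.08, "y": 0, "z": 0.017, "rx": 0, "ry": 0, "rz": 0},
  {"gripper": 1, "x": 0.08, "y": 0, "z": 0.017, "rx": 0, "ry": 0, "rz": 0},
])

```text
clock: 28.95
tcp_pos: [366.0, 196.3, 42.6]
tcp_rot: [-0.204, 0.979, -0.0, -0.001]
wrist_force: [0.5, -0.1, -0.9]
width: 18.7
grasp_force: 88.6
```

```bash
python3 -c "
from h import *
O2=O
q,e=cap('side');cv2.imwrite('pics/s5.png',cv2.resize(q[200:310,270:450,::-1],None,fx=4,fy=4,interpolation=cv2.INTER_CUBIC))
p,x,y,z=inportal('side')
for lo in range(-220,-10,10):
    j=(x>=lo)&(x<lo+10)
    if j.sum(): print(lo,j.sum(),y[j].min().round(),y[j].max().round(),np.median(z[j]).round(1))
print(tcpP());go(*(O+U*-194.5+V*-1.5),43.5,203.5)"
```

```text
-220 3 -3.0 11.0 49.1
-210 20 -8.0 9.0 49.4
-200 22 -9.0 12.0 49.4
-190 40 -23.0 27.0 49.7
-180 58 -26.0 27.0 49.3
-170 53 -26.0 26.0 49.1
-160 57 -25.0 27.0 49.1
-150 54 -28.0 28.0 48.9
-140 42 -25.0 25.0 49.2
-120 12 -22.0 -2.0 45.9
-110 15 -25.0 -1.0 48.0
-100 30 -18.0 10.0 47.1
-90 37 -19.0 12.0 46.9
-80 40 -16.0 12.0 43.6
-70 42 -19.0 10.0 44.4
-60 36 -15.0 21.0 46.2
-50 50 -31.0 22.0 47.7
-40 57 -30.0 23.0 47.7
-30 61 -28.0 30.0 47.5
-20 11 -28.0 23.0 47.6
[-229.1   -1.6   42.8]
{'x': -0.0346, 'y': 0.0001, 'z': -0.0007, 'rx': -0.0002, 'ry': -0.0014, 'rz': 0.0001} t 29.05 w 18.8
```

View pics/s5.png

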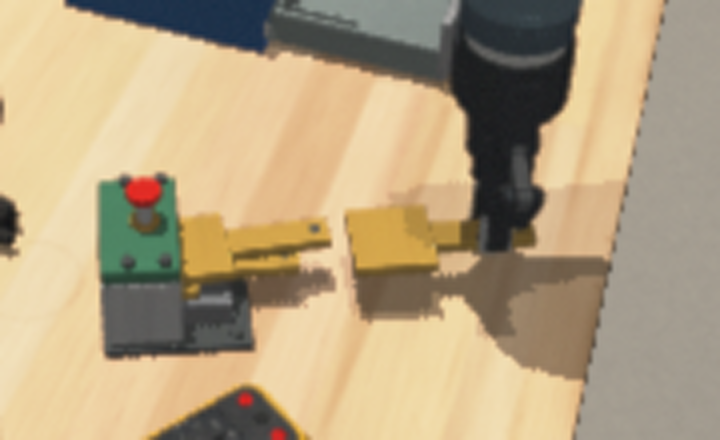

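Call:
move_arm([
  {"gripper": 1, "x": -0.006, "y": 0, "z": -0.0005, "rx": 0, "ry": 0, "rz": 0},
  {"gripper": 1, "x": -0.012, "y": 0, "z": -0.0005, "rx": 0, "ry": 0, "rz": 0},
  {"gripper": 1, "x": -0.017, "y": 0, "z": -0.0005, "rx": 0, "ry": 0, "rz": 0},
  {"gripper": 1, "x": -0.022, "y": 0, "z": -0.0005, "rx": 0, "ry": 0, "rz": 0},
  {"gripper": 1, "x": -0.027, "y": 0, "z": -0.0005, "rx": 0, "ry": 0, "rz": 0},
  {"gripper": 1, "x": -0.03, "y": 0, "z": -0.0005, "rx": 0, "ry": 0, "rz": 0},
  {"gripper": 1, "x": -0.033, "y": 0, "z": -0.0005, "rx": 0, "ry": 0, "rz": 0},
  {"gripper": 1, "x": -0.033, "y": 0, "z": -0.0005, "rx": 0, "ry": 0, "rz": 0},
])

```text
clock: 30.05
tcp_pos: [394.8, 209.0, 42.8]
tcp_rot: [-0.204, 0.979, -0.0, -0.002]
wrist_force: [-3.2, -0.9, -0.4]
width: 19.0
grasp_force: 88.7
```

```bash
cat >> h.py <<'E'
def prof():
    p,x,y,z=inportal('side')
    for lo in range(-200,-10,10):
        j=(x>=lo)&(x<lo+10)
        if j.sum(): print(lo,j.sum(),y[j].min().round(),y[j].max().round(),np.median(z[j]).round(1))
    print(tcpP())
E
python3 -c "
from h import *
prof()"
```

```text
-190 1 2.0 2.0 48.9
-180 16 -7.0 8.0 49.5
-170 18 -7.0 11.0 48.9
-160 38 -25.0 27.0 49.5
-150 56 -24.0 28.0 49.7
-140 52 -25.0 27.0 49.2
-130 58 -29.0 28.0 49.7
-120 56 -25.0 28.0 49.7
-110 58 -28.0 27.0 49.4
-100 23 -17.0 9.0 45.8
-90 32 -21.0 12.0 45.3
-80 42 -21.0 10.0 44.5
-70 41 -18.0 12.0 43.7
-60 41 -17.0 10.0 45.9
-50 35 -14.0 13.0 46.1
-40 37 -15.0 22.0 46.9
-30 59 -26.0 28.0 47.6
-20 9 -29.0 22.0 48.4
[-197.5   -1.4   42.9]
```

Call:
move_arm([
  {"gripper": 1, "x": -0.003, "y": 0, "z": 0, "rx": 0, "ry": 0, "rz": 0},
  {"gripper": 1, "x": -0.005, "y": 0, "z": 0, "rx": 0, "ry": 0, "rz": 0},
  {"gripper": 1, "x": -0.006, "y": 0, "z": 0, "rx": 0, "ry": 0, "rz": 0},
  {"gripper": 1, "x": -0.006, "y": 0, "z": 0, "rx": 0, "ry": 0, "rz": 0},
])

```text
clock: 30.6
tcp_pos: [395.1, 209.4, 41.3]
tcp_rot: [-0.204, 0.979, -0.001, -0.006]
wrist_force: [-11.2, -4.8, 2.9]
width: 18.9
grasp_force: 89.1
```

```bash
python3 -c "
from h import *
prof()
p,d=cap('top');cv2.imwrite('pics/t5.png',cv2.resize(p[190:290,220:340,::-1],None,fx=6,fy=6,interpolation=cv2.INTER_CUBIC))"
```

```text
-190 1 -5.0 -5.0 49.2
-180 15 -6.0 12.0 48.5
-170 22 -9.0 10.0 48.4
-160 34 -23.0 26.0 48.8
-150 57 -25.0 27.0 49.4
-140 58 -26.0 27.0 49.2
-130 53 -28.0 29.0 49.1
-120 54 -25.0 30.0 49.5
-110 56 -24.0 27.0 49.5
-100 26 -16.0 9.0 45.1
-90 32 -19.0 12.0 43.8
-80 40 -20.0 12.0 44.4
-70 42 -17.0 11.0 45.0
-60 39 -17.0 12.0 45.5
-50 40 -15.0 11.0 44.8
-40 37 -13.0 20.0 45.9
-30 59 -27.0 27.0 47.2
-20 7 -27.0 22.0 48.3
[-197.2   -1.2   41.3]
```

Call:
move_arm([
  {"gripper": 1, "x": 0.01, "y": 0, "z": 0, "rx": 0, "ry": 0, "rz": 0},
  {"gripper": 1, "x": 0.03, "y": 0, "z": 0, "rx": 0, "ry": 0, "rz": 0},
  {"gripper": 1, "x": 0.03, "y": 0, "z": -0.012, "rx": 0, "ry": 0, "rz": 0},
  {"gripper": 1, "x": 0.03, "y": 0, "z": -0.017, "rx": 0, "ry": 0, "rz": 0},
  {"gripper": 1, "x": 0.03, "y": 0, "z": -0.017, "rx": 0, "ry": 0, "rz": 0},
  {"gripper": 1, "x": 0.03, "y": 0, "z": -0.017, "rx": 0, "ry": 0, "rz": 0},
])

```text
clock: 31.45
tcp_pos: [374.4, 200.0, 60.4]
tcp_rot: [-0.204, 0.979, -0.0, -0.0]
wrist_force: [0.5, 0.2, -0.9]
width: 18.7
grasp_force: 88.6
```

```bash
python3 -c "
from h import *
prof()
p,d=cap('top');cv2.imwrite('pics/t5.png',cv2.resize(p[190:290,220:340,::-1],None,fx=6,fy=6,interpolation=cv2.INTER_CUBIC))
go(*(O+U*-149+V*-1.5),60,203.5)"
```

```text
-200 18 -9.0 9.0 66.8
-190 20 -7.0 9.0 66.7
-180 40 -21.0 27.0 67.2
-170 56 -25.0 27.0 67.3
-160 56 -25.0 27.0 67.1
-150 56 -26.0 26.0 67.2
-140 55 -25.0 26.0 66.8
-130 33 -22.0 27.0 66.8
-100 20 -17.0 9.0 45.5
-90 32 -20.0 13.0 44.5
-80 43 -22.0 11.0 44.7
-70 41 -20.0 10.0 44.1
-60 40 -14.0 13.0 45.5
-50 36 -17.0 13.0 45.2
-40 35 -11.0 21.0 46.4
-30 60 -27.0 29.0 47.1
-20 10 -27.0 23.0 48.4
[-220.2   -1.6   60.1]
{'x': -0.0715, 'y': 0.0001, 'z': -0.0001, 'rx': -0.0001, 'ry': -0.002, 'rz': 0.0} t 31.55 w 19.2
```

View pics/t5.png

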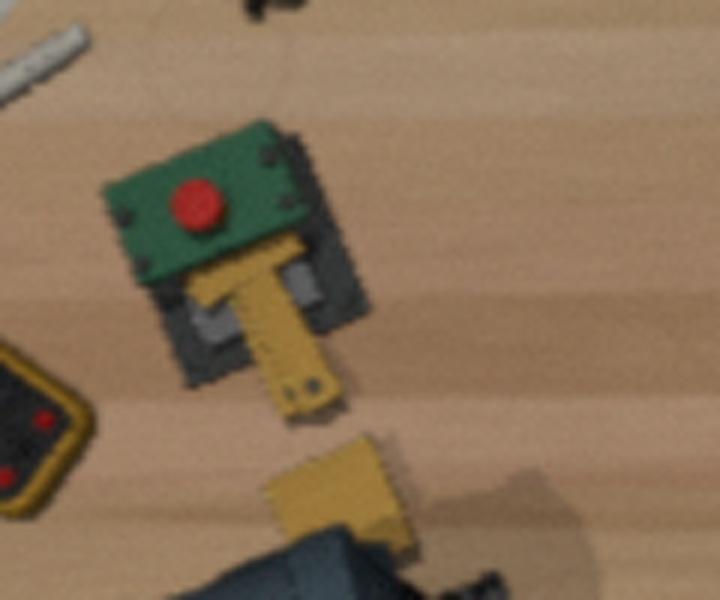

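Call:
move_arm([
  {"gripper": 1, "x": -0.03, "y": 0, "z": 0.004, "rx": 0, "ry": 0, "rz": 0},
  {"gripper": 1, "x": -0.06, "y": 0, "z": 0.0075, "rx": 0, "ry": 0, "rz": 0},
  {"gripper": 1, "x": -0.071, "y": 0, "z": 0.0075, "rx": 0, "ry": 0, "rz": 0},
  {"gripper": 1, "x": -0.071, "y": 0, "z": 0.0075, "rx": 0, "ry": 0, "rz": 0},
  {"gripper": 1, "x": -0.071, "y": 0, "z": 0.0075, "rx": 0, "ry": 0, "rz": 0},
])

```text
clock: 32.17
tcp_pos: [437.3, 227.4, 52.3]
tcp_rot: [-0.204, 0.979, -0.0, -0.002]
wrist_force: [-0.3, -0.6, -2.1]
width: 18.6
grasp_force: 88.6
```

```bash
python3 -c "
from h import *
prof();go(*(O+U*-69.5+V*-1.5),52.4,203.5)"
```

```text
-180 3 7.0 9.0 58.1
-140 5 -3.0 7.0 56.6
-130 20 -9.0 10.0 57.9
-120 20 -7.0 11.0 58.9
-110 50 -24.0 29.0 58.4
-100 59 -27.0 27.0 58.7
-90 56 -27.0 27.0 58.2
-80 62 -24.0 28.0 58.6
-70 57 -24.0 28.0 58.8
-60 53 -26.0 27.0 57.4
-50 38 -19.0 11.0 44.4
-40 35 -12.0 21.0 46.5
-30 60 -27.0 28.0 47.6
-20 11 -28.0 23.0 47.5
[-151.2   -1.5   52.4]
{'x': -0.0817, 'y': -0.0001, 'z': -0.0003, 'rx': 0.0001, 'ry': -0.004, 'rz': 0.0} t 32.23 w 19.1
```

Call:
move_arm([
  {"gripper": 1, "x": -0.01, "y": 0, "z": -0.0005, "rx": 0, "ry": -0.002, "rz": 0},
  {"gripper": 1, "x": -0.02, "y": 0, "z": -0.0005, "rx": 0, "ry": -0.002, "rz": 0},
  {"gripper": 1, "x": -0.03, "y": 0, "z": -0.0005, "rx": 0, "ry": -0.002, "rz": 0},
  {"gripper": 1, "x": -0.04, "y": 0, "z": -0.0005, "rx": 0, "ry": -0.002, "rz": 0},
  {"gripper": 1, "x": -0.05, "y": 0, "z": -0.0005, "rx": 0, "ry": -0.002, "rz": 0},
  {"gripper": 1, "x": -0.06, "y": 0, "z": -0.0005, "rx": 0, "ry": -0.002, "rz": 0},
  {"gripper": 1, "x": -0.07, "y": 0, "z": -0.0005, "rx": 0, "ry": -0.002, "rz": 0},
  {"gripper": 1, "x": -0.078, "y": 0, "z": -0.0005, "rx": 0, "ry": -0.002, "rz": 0},
  {"gripper": 1, "x": -0.082, "y": 0, "z": -0.0005, "rx": 0, "ry": -0.002, "rz": 0},
  {"gripper": 1, "x": -0.082, "y": 0, "z": -0.0005, "rx": 0, "ry": -0.002, "rz": 0},
  {"gripper": 1, "x": -0.082, "y": 0, "z": -0.0005, "rx": 0, "ry": -0.002, "rz": 0},
])

```text
clock: 33.6
tcp_pos: [513.3, 260.5, 52.7]
tcp_rot: [-0.204, 0.979, -0.0, -0.0]
wrist_force: [-0.9, -0.2, -1.1]
width: 18.9
grasp_force: 88.6
```

```bash
python3 -c "
from h import *
prof()"
```

```text
-100 7 2.0 10.0 51.9
-90 6 7.0 10.0 56.5
-80 5 8.0 11.0 37.5
-70 4 8.0 9.0 37.6
-60 6 2.0 12.0 45.0
-50 30 -8.0 11.0 56.4
-40 39 -8.0 18.0 56.2
-30 60 -22.0 29.0 58.4
-20 14 -25.0 26.0 59.5
[-68.4  -1.5  52.8]
```

Call:
move_arm([
  {"gripper": 1, "x": 0, "y": 0, "z": 0.001, "rx": 0, "ry": 0, "rz": 0},
  {"gripper": 1, "x": 0, "y": 0, "z": 0.001, "rx": 0, "ry": 0, "rz": 0},
  {"gripper": 0.56, "x": 0, "y": 0, "z": 0.001, "rx": 0, "ry": 0, "rz": 0},
  {"gripper": 0.56, "x": 0, "y": 0, "z": 0.001, "rx": 0, "ry": 0, "rz": 0},
  {"gripper": 0.56, "x": 0, "y": 0, "z": 0.001, "rx": 0, "ry": 0, "rz": 0},
  {"gripper": 0.56, "x": 0, "y": 0, "z": -0.03, "rx": 0, "ry": 0, "rz": 0},
  {"gripper": 0.56, "x": 0.03, "y": 0, "z": -0.06, "rx": 0, "ry": 0, "rz": 0},
  {"gripper": 1, "x": 0.08, "y": 0, "z": -0.09, "rx": 0, "ry": 0, "rz": 0},
  {"gripper": 1, "x": 0.08, "y": 0, "z": -0.09, "rx": 0, "ry": 0, "rz": 0},
  {"gripper": 1, "x": 0.08, "y": 0, "z": -0.09, "rx": 0, "ry": 0, "rz": 0},
])

```text
clock: 34.9
tcp_pos: [441.5, 229.1, 143.3]
tcp_rot: [-0.204, 0.979, 0.0, 0.001]
wrist_force: [-0.0, -0.8, 0.3]
width: -0.1
grasp_force: 0.0
```

```bash
python3 -c "
from h import *
prof()
p,d=cap('top');cv2.imwrite('pics/t6.png',cv2.resize(p[190:290,220:340,::-1],None,fx=6,fy=6,interpolation=cv2.INTER_CUBIC))
for s in shims(): print(*s)
go(580.9,291.5,130,203.5)"
```

```text
-100 19 -8.0 9.0 56.9
-90 23 -10.0 11.0 56.5
-80 38 -12.0 10.0 55.6
-70 36 -7.0 11.0 54.8
-60 31 -8.0 12.0 57.0
-50 32 -10.0 12.0 56.2
-40 39 -11.0 21.0 55.6
-30 53 -22.0 28.0 57.3
-20 13 -24.0 25.0 57.5
[-146.7   -1.6  142.8]
486 [ 516.2 -242.3] [ 500.4 -241.8] [ 52.9 123.4] 87.6 21.3
{'x': -0.153, 'y': 0.0016, 'z': 0.0121, 'rx': 0.0, 'ry': -0.0006, 'rz': -0.0001} t 35.05 w 0.1
```

View pics/t6.png

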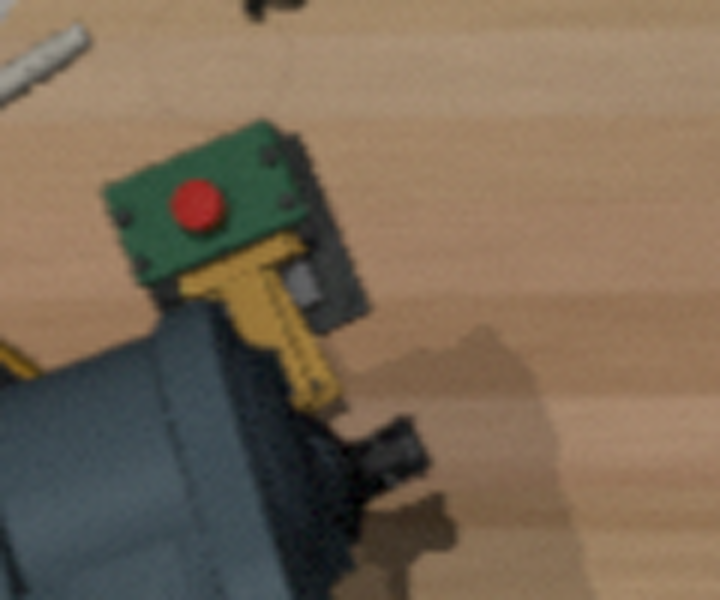

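Call:
move_arm([
  {"gripper": 1, "x": -0.05, "y": 0.001, "z": 0, "rx": 0, "ry": 0, "rz": 0},
  {"gripper": 1, "x": -0.1, "y": 0.0016, "z": 0, "rx": 0, "ry": 0, "rz": 0},
  {"gripper": 1, "x": -0.153, "y": 0.0016, "z": 0, "rx": 0, "ry": 0, "rz": 0},
  {"gripper": 1, "x": -0.153, "y": 0.0016, "z": 0.012, "rx": 0, "ry": 0, "rz": 0},
  {"gripper": 1, "x": -0.153, "y": 0.0016, "z": 0.025, "rx": 0, "ry": 0, "rz": 0},
  {"gripper": 1, "x": -0.153, "y": 0.0016, "z": 0.034, "rx": 0, "ry": 0, "rz": 0},
  {"gripper": 1, "x": -0.153, "y": 0.0016, "z": 0.037, "rx": 0, "ry": 0, "rz": 0},
  {"gripper": 1, "x": -0.153, "y": 0.0016, "z": 0.039, "rx": 0, "ry": 0, "rz": 0},
  {"gripper": 1, "x": -0.153, "y": 0.0016, "z": 0.0405, "rx": 0, "ry": 0, "rz": 0},
  {"gripper": 1, "x": -0.153, "y": 0.0016, "z": 0.0405, "rx": 0, "ry": 0, "rz": 0},
  {"gripper": 1, "x": -0.153, "y": 0.0016, "z": 0.0405, "rx": 0, "ry": 0, "rz": 0},
])

```text
clock: 36.42
tcp_pos: [580.4, 291.3, 102.8]
tcp_rot: [-0.204, 0.979, 0.0, 0.0]
wrist_force: [-0.9, 0.0, 1.3]
width: 0.1
grasp_force: 0.8
```

Light contact; press deeper.

Call:
move_arm([
  {"gripper": 1, "x": 0, "y": 0, "z": 0.0015, "rx": 0, "ry": 0, "rz": 0},
  {"gripper": 1, "x": 0, "y": 0, "z": 0.003, "rx": 0, "ry": 0, "rz": 0},
  {"gripper": 1, "x": 0, "y": 0, "z": 0.004, "rx": 0, "ry": 0, "rz": 0},
  {"gripper": 1, "x": 0, "y": 0, "z": 0.004, "rx": 0, "ry": 0, "rz": 0},
])

```text
clock: 36.92
tcp_pos: [580.8, 291.5, 101.9]
tcp_rot: [-0.204, 0.979, 0.0, 0.001]
wrist_force: [-7.1, -2.9, 17.8]
width: 0.1
grasp_force: 8.9
```

Call:
move_arm([
  {"gripper": 1, "x": 0, "y": 0, "z": 0, "rx": 0, "ry": 0, "rz": 0},
  {"gripper": 1, "x": 0, "y": 0, "z": 0, "rx": 0, "ry": 0, "rz": 0},
  {"gripper": 1, "x": 0, "y": 0, "z": 0, "rx": 0, "ry": 0, "rz": 0},
  {"gripper": 1, "x": 0, "y": 0, "z": -0.01, "rx": 0, "ry": 0, "rz": 0},
  {"gripper": 1, "x": 0, "y": 0, "z": -0.06, "rx": 0, "ry": 0, "rz": 0},
  {"gripper": 1, "x": 0, "y": 0, "z": -0.08, "rx": 0, "ry": 0, "rz": 0},
  {"gripper": 1, "x": 0, "y": 0, "z": -0.08, "rx": 0, "ry": 0, "rz": 0},
])

```text
clock: 37.8
tcp_pos: [582.0, 291.9, 180.4]
tcp_rot: [-0.204, 0.979, 0.0, 0.002]
wrist_force: [-0.2, -0.3, -0.6]
width: 0.1
grasp_force: 0.0
```

```bash
python3 -c "
from h import *
prof()
go(350,-172.5,150,177)"
```

```text
-100 11 -4.0 10.0 57.1
-90 21 1.0 10.0 53.3
-80 28 -4.0 12.0 55.9
-70 29 -4.0 10.0 55.0
-60 24 -6.0 12.0 55.6
-50 27 -3.0 12.0 53.9
-40 34 -5.0 21.0 54.2
-30 42 -17.0 28.0 56.3
-20 4 15.0 27.0 55.7
[  6.    0.  178.6]
{'x': 0.3968, 'y': -0.3335, 'z': 0.028, 'rx': 0.0003, 'ry': 0.0021, 'rz': 0.5888} t 37.85 w 0.2
```

Call:
move_arm([
  {"gripper": 1, "x": 0.397, "y": -0.3335, "z": 0, "rx": 0, "ry": 0, "rz": 0.589},
  {"gripper": 1, "x": 0.397, "y": -0.3335, "z": 0, "rx": 0, "ry": 0, "rz": 0.589},
  {"gripper": 1, "x": 0.397, "y": -0.3335, "z": 0, "rx": 0, "ry": 0, "rz": 0.589},
  {"gripper": 1, "x": 0.397, "y": -0.3335, "z": 0, "rx": 0, "ry": 0, "rz": 0.589},
  {"gripper": 1, "x": 0.397, "y": -0.3335, "z": 0, "rx": 0, "ry": 0, "rz": 0.589},
  {"gripper": 1, "x": 0.397, "y": -0.3335, "z": 0, "rx": 0, "ry": 0, "rz": 0.589},
  {"gripper": 1, "x": 0.397, "y": -0.3335, "z": 0, "rx": 0, "ry": 0, "rz": 0.589},
  {"gripper": 1, "x": 0.397, "y": -0.3335, "z": 0, "rx": 0, "ry": 0, "rz": 0.589},
  {"gripper": 1, "x": 0.397, "y": -0.3335, "z": 0, "rx": 0, "ry": 0, "rz": 0.589},
  {"gripper": 1, "x": 0.397, "y": -0.3335, "z": 0.02, "rx": 0, "ry": 0, "rz": 0.589},
  {"gripper": 1, "x": 0.397, "y": -0.3335, "z": 0.02, "rx": 0, "ry": 0, "rz": 0.589},
  {"gripper": 1, "x": 0.397, "y": -0.3335, "z": 0.02, "rx": 0, "ry": 0, "rz": 0.589},
])

```text
clock: 39.35
tcp_pos: [348.7, -172.3, 158.0]
tcp_rot: [0.026, 1.0, 0.0, -0.001]
wrist_force: [0.3, -0.2, -0.4]
width: 0.2
grasp_force: 0.0
```

```bash
python3 -c "
from h import *
for s in shims(): print(*s)
go(350,-172.5,42,177)"
```

```text
487 [ 516.1 -242.2] [ 500.4 -241.8] [ 52.9 123.4] 87.6 21.3
{'x': -0.0009, 'y': 0.0, 'z': 0.1164, 'rx': 0.0004, 'ry': -0.0004, 'rz': 0.0009} t 39.4 w 0.4
```

Call:
move_arm([
  {"gripper": 1, "x": 0, "y": 0, "z": 0.05, "rx": 0, "ry": 0, "rz": 0},
  {"gripper": 1, "x": 0, "y": 0, "z": 0.1, "rx": 0, "ry": 0, "rz": 0},
  {"gripper": 1, "x": 0, "y": 0, "z": 0.116, "rx": 0, "ry": 0, "rz": 0},
  {"gripper": 1, "x": 0, "y": 0, "z": 0.116, "rx": 0, "ry": 0, "rz": 0},
  {"gripper": 1, "x": -0.012, "y": 0, "z": 0.116, "rx": 0, "ry": 0, "rz": 0},
  {"gripper": 1, "x": -0.022, "y": 0, "z": 0.116, "rx": 0, "ry": 0, "rz": 0},
  {"gripper": 1, "x": -0.03, "y": 0, "z": 0.116, "rx": 0, "ry": 0, "rz": 0},
  {"gripper": 1, "x": -0.045, "y": 0, "z": 0.116, "rx": 0, "ry": 0, "rz": 0},
  {"gripper": 1, "x": -0.06, "y": 0, "z": 0.116, "rx": 0, "ry": 0, "rz": 0},
  {"gripper": 1, "x": -0.075, "y": 0, "z": 0.116, "rx": 0, "ry": 0, "rz": 0},
  {"gripper": 1, "x": -0.09, "y": 0, "z": 0.116, "rx": 0, "ry": 0, "rz": 0},
  {"gripper": 1, "x": -0.105, "y": 0, "z": 0.116, "rx": 0, "ry": 0, "rz": 0},
  {"gripper": 1, "x": -0.12, "y": 0, "z": 0.116, "rx": 0, "ry": 0, "rz": 0},
  {"gripper": 1, "x": -0.135, "y": 0, "z": 0.116, "rx": 0, "ry": 0, "rz": 0},
  {"gripper": 1, "x": -0.148, "y": 0, "z": 0.116, "rx": 0, "ry": 0, "rz": 0},
  {"gripper": 1, "x": -0.158, "y": 0, "z": 0.116, "rx": 0, "ry": 0, "rz": 0},
  {"gripper": 1, "x": -0.164, "y": 0, "z": 0.116, "rx": 0, "ry": 0, "rz": 0},
  {"gripper": 1, "x": -0.168, "y": 0, "z": 0.116, "rx": 0, "ry": 0, "rz": 0},
  {"gripper": 1, "x": -0.168, "y": 0, "z": 0.116, "rx": 0, "ry": 0, "rz": 0},
])

```text
clock: 41.78
tcp_pos: [517.6, -181.6, 42.4]
tcp_rot: [0.026, 1.0, 0.0, 0.001]
wrist_force: [0.4, 0.4, -0.7]
width: -0.1
grasp_force: 0.2
```

Call:
move_arm([
  {"gripper": 1, "x": -0.003, "y": 0, "z": 0, "rx": 0, "ry": 0, "rz": 0},
  {"gripper": 1, "x": -0.006, "y": 0, "z": 0, "rx": 0, "ry": 0, "rz": 0},
  {"gripper": 1, "x": -0.009, "y": 0, "z": 0, "rx": 0, "ry": 0, "rz": 0},
  {"gripper": 1, "x": -0.012, "y": 0, "z": 0, "rx": 0, "ry": 0, "rz": 0},
  {"gripper": 1, "x": -0.014, "y": 0, "z": 0, "rx": 0, "ry": 0, "rz": 0},
  {"gripper": 1, "x": -0.014, "y": 0, "z": 0, "rx": 0, "ry": 0, "rz": 0},
])

```text
clock: 42.52
tcp_pos: [527.1, -182.1, 42.1]
tcp_rot: [0.027, 1.0, -0.0, -0.004]
wrist_force: [-11.2, -0.1, 9.0]
width: -0.1
grasp_force: 6.0
```

Call:
move_arm([
  {"gripper": 1, "x": 0, "y": 0, "z": 0, "rx": 0, "ry": 0, "rz": 0},
  {"gripper": 1, "x": 0.03, "y": 0, "z": 0, "rx": 0, "ry": 0, "rz": 0},
  {"gripper": 1, "x": 0.06, "y": 0, "z": -0.01, "rx": 0, "ry": 0, "rz": 0},
  {"gripper": 1, "x": 0.1, "y": 0, "z": -0.06, "rx": 0, "ry": 0, "rz": 0},
  {"gripper": 1, "x": 0.12, "y": 0.05, "z": -0.12, "rx": 0, "ry": 0, "rz": 0},
  {"gripper": 1, "x": 0.12, "y": 0.1, "z": -0.16, "rx": 0, "ry": 0, "rz": 0},
  {"gripper": 1, "x": 0.12, "y": 0.15, "z": -0.16, "rx": 0, "ry": 0, "rz": 0},
  {"gripper": 1, "x": 0.12, "y": 0.18, "z": -0.16, "rx": 0, "ry": 0, "rz": 0},
  {"gripper": 1, "x": 0.12, "y": 0.18, "z": -0.16, "rx": 0, "ry": 0, "rz": 0},
  {"gripper": 1, "x": 0.12, "y": 0.18, "z": -0.16, "rx": 0, "ry": 0, "rz": 0},
])

```text
clock: 43.78
tcp_pos: [421.1, 3.3, 202.6]
tcp_rot: [0.026, 1.0, -0.0, 0.001]
wrist_force: [0.2, -0.3, -0.0]
width: -0.3
grasp_force: 0.0
```

```bash
python3 -c "
from h import *
prof();rep()
p,d=cap('top','fin.png');W=world('top',d);cv2.imwrite('pics/f.png',cv2.resize(p[150:300,200:500,::-1],None,fx=2.6,fy=2.6,interpolation=cv2.INTER_CUBIC))
m=np.zeros((400,640),bool);m[228:245,400:440]=1;m&=(W[...,2]>46)&(W[...,2]<58);print('handle',np.median(W[m],0))
Q=W[...,:2]-O;k=(W[...,2]>97)&(np.hypot(*(Q.transpose(2,0,1)))<40);print('btn',np.median(W[k],0));print(arm.sense()['wrist_force'])"
```

```text
-100 14 -7.0 11.0 57.6
-90 24 -10.0 12.0 55.9
-80 39 -11.0 11.0 55.4
-70 38 -7.0 12.0 55.7
-60 27 -7.0 11.0 57.0
-50 33 -10.0 11.0 55.5
-40 37 -8.0 19.0 56.6
-30 55 -26.0 28.0 57.1
-20 13 -22.0 26.0 57.5
[-255.7 -200.9  202.4]
side 281 x [-95.3 -52.  -18.8] y [-18.3   6.1  27.7] z [32.2 51.1 56.7 58.  60.8]
top 311 x [-98.4 -50.  -16.6] y [-29.1  -6.2  21.9] z [39.4 50.1 55.5 58.  64.1]
[-256.1 -201.   202.3]
handle [ 544.86952887 -182.53627421   52.8116056 ]
btn [580.79790143 290.6585615  105.78384004]
[ 0.1486231  -0.29156066  0.24898268]
```

View pics/f.png

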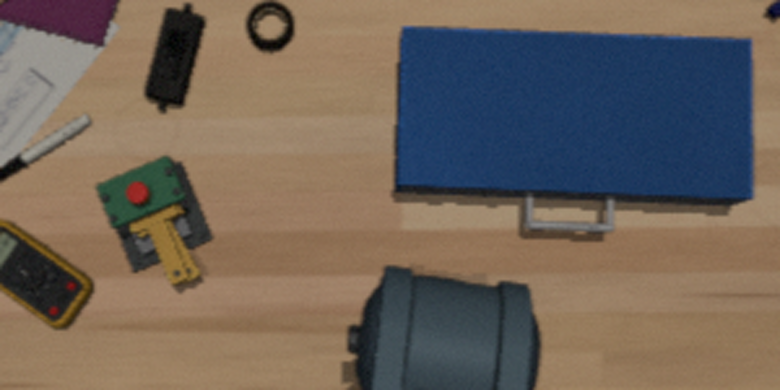

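```bash
python3 -c "
from h import *
m=arm.camera_model('top');K=np.array(m['intrinsics']);A=R.from_quat(m['attitude']).as_matrix();o=np.array(m['origin'])
for (a,b,z) in((290,393,38),(313,386,48)):
    r=A@np.array([(220+a/6-K[0,2])/K[0,0],(190+b/6-K[1,2])/K[1,1],1]);P=(o+r*(z-o[2])/r[2])[:2]-O;print(P@U,P@V)"
```

```text
-89.53352991546943 -0.24028273480424645
-91.8692025324612 -12.818773958295925
```

```bash
python3 -c "
from plant import arm
print(arm.job_done())"
```

```text
the job is handed in; nothing more can be done
None
```

I handed the job in; no verdict came back. By my measurements three shims are home in the gap (one, which had slid out partway and was pushed back, sits about 4 mm short and 7° askew), the feeler stopped on them after about 4.6 mm of travel, and the drawer is shut with the one spare shim inside.

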